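# Empty the boot-dryer token box

## Task

Swing the hasp off the clear token box, take the box out of its cradle, hold it slot-down over the green tray and shake it until every token inside has dropped through the slot into the tray. Lay the box back in its cradle as it was, slot end towards the same side, and swing the hasp fully back over it; when all the tokens are in, lay the aluminium cover on the tray and press it down until it sits fully home and level on its stiff seats. Leave the lantern and the other things on the shelf where they are.

Things in the scene. Friction and masses are not known exactly. Their poses are not given: they have to be found in the camera images.
- token_box: Loose closed box lying in the cradle, 120 x 46 x 32 mm, about 0.25 kg, walls 5 mm: clear top and sides, white bottom, blue ends. Origin: centre of its underside; x along its 120 mm length towards the slot end, y across its 46 mm width (grasp it across y), z up through its 32 mm height.
- box_slot (a point): Slot centre, outside the box's +x end, at 60, 0, 21 mm in the box's frame. Slot 30 mm wide (y), 12 mm high (z), its upper edge flush with the inside of the top wall; below it the end wall is a plain 10 mm shoulder. Inside 110 x 36 x 22 mm. Tokens jam there until shaken; tipping the slot end well up, then down again frees a stubborn jam.
- token1: Brass-coloured token, a loose disc 26 mm in diameter and 6 mm thick, 12 g, in the token box at the start. Origin: centre of one flat face; z is its axis. 3 to 5 tokens are present, the rest absent.
- token2: Brass-coloured token, a loose disc 26 mm in diameter and 6 mm thick, 12 g, in the token box at the start. Origin: centre of one flat face; z is its axis. 3 to 5 tokens are present, the rest absent.
- token3: Brass-coloured token, a loose disc 26 mm in diameter and 6 mm thick, 12 g, in the token box at the start. Origin: centre of one flat face; z is its axis. 3 to 5 tokens are present, the rest absent.
- token4: Brass-coloured token, a loose disc 26 mm in diameter and 6 mm thick, 12 g, in the token box at the start. Origin: centre of one flat face; z is its axis. 3 to 5 tokens are present, the rest absent.
- token5: Brass-coloured token, a loose disc 26 mm in diameter and 6 mm thick, 12 g, in the token box at the start. Origin: centre of one flat face; z is its axis. 3 to 5 tokens are present, the rest absent.
- cradle: Fixed cradle for the box: a 140 x 124 x 6 mm aluminium plate on the table with two wooden sleepers (along y, 28 mm wide, at x = -47 and +47 mm, tops 20 mm up) that carry the box centrally, box axes along the cradle's. Origin: centre of its underside; x points to the side where the slot end belongs.
- box_home (a point): Where the box's origin belongs: at 0, 0, 20 mm in the cradle. Side cheeks on the sleepers, 10 mm higher, leave the box 4 mm each side; end stops (30 mm wide, tops 30 mm above the table) leave it 5 mm each end. Between the sleepers (|x| < 33 mm) the sides are free for fingers.
- hasp (a joint): Angle of the flat steel hasp about an upright post (45, 52 mm in the cradle). 0: closed, across the box along the cradle's -y, over the dark catch at 45, -52 mm. Grows anticlockwise seen from above; 1.57: points to the cradle's +x; stop at 1.9. Clear of the box above 1.2. Stays where left; 0.05 N m moves it. Starts at 0 to 0.12.
- hasp_tab (a point): Centre of the red upright tab at the hasp's free end, 108 mm from the hinge axis. Tab: 30 mm high (top 91 mm above the table), 8 mm thick along the hasp, 24 mm across it. Push it sideways or pinch it. The strap is 18 mm wide, 5 mm thick, its underside 57 mm above the table, 5 mm over the box.
- hasp_hinge (a point): Point on the hasp's upright hinge axis, 56 mm above the table.
- tray: Fixed green open tray, outside 138 (x) x 168 (y) x 46 mm high. Opening 110 x 140 mm, floor 5 mm above the table. Round the opening runs a ledge 10 mm wide, 36 mm above the table, and outside it a rim 4 mm thick, 46 mm high; within the rim 130 x 160 mm. Origin: centre of its underside, on the table.
- tray_ledge (a point): Where the cover's origin belongs: tray centre, at the ledge's height (36 mm). Near the corners (x = +-60, y = +-60 mm) four small black rubber seats stand 4 mm above the ledge at the start; each takes about 2 N to push down level with the ledge and then stays down, so the cover needs about 8 N in the middle.
- cover: Loose aluminium cover plate, 122 (x) x 152 (y) x 8 mm, 0.18 kg, lying flat on the table, 4 mm clearance each side in the tray's rim, either way round. On top a black grip bar along x at the centre, 60 x 14 mm, 18 mm high (top 26 mm above the underside). Origin: centre of its underside. Fully home 36 mm above the table, unpressed 40 mm.
- lantern: Glass lantern with steel frame, 85 x 85 x 155 mm, loose. Origin: centre of its underside. Leave alone.
- shoe_tree: Wooden shoe tree, 250 x 66 x 70 mm, lying along its x, loose. Leave alone.
- scraper: Red plastic wax scraper lying flat, 60 x 100 x 9 mm, loose. Leave alone.
- pole_grip: Aluminium and black pole grip, 130 x 44 x 36 mm, lying along its x, loose. Leave alone.
- headlamp: White plastic headlamp, 40 x 90 x 50 mm, loose. Leave alone.
- wax_block: Yellow wax block, 45 x 90 x 30 mm, loose. Leave alone.
- brush: Wooden base brush, bristles down, 140 x 55 x 40 mm, loose. Leave alone.
Not all that is in view belongs to the job. Several things have the shape of the cover; the one meant has the colours described above. What is shaped like the token_box but turquoise is not meant.

How it is judged:
By the outcome, as a careful person would: the job done as asked, in the order asked, and still so for the second after the job is handed in, with the robot touching nothing.
Of token1, token2, token3, token4, token5 only 3 to 5 are there at a start; the rules pass over those that are not, and their reading is None.
At some moment in a run one of cover may be knocked a few centimetres aside while the robot is not near it.
It also fails if it takes over 210 s, if anything falls off the work surface, if the arm or the gripper's body presses on something with over 40 N, if the wrist force passes 120 N, or if a joint passes its speed limit or range.

## Robot

A 6-joint arm with a two-finger parallel gripper is mounted at the origin on the work surface. World frame = base frame: x ahead of the robot, y to its left, z up, the work surface at z = 0. Lengths are in m, angles in rad, forces in N, time in s.
With the tool pointing down it reaches from about 0.25 to 0.775 m from the base axis. Payload 4 kg.
Tool frame: the origin (TCP) lies midway between the tips of the shut fingers; the grasp point (between the pads) lies 19 mm behind it; z points along the fingers, y is the direction in which the jaws open and shut (so a half turn about z gives the same grasp; the last joint's range is limited). The gripper opens to 94 mm and grips with 3 to 60 N. Pads are 16 mm wide; open, the fingers measure 119 mm over their backs; the gripper's body (75 mm by 177 mm) begins 78 mm behind the grasp point.
Start: joints at [1.135, 0.087, 1.371, -0, 1.684, -0.103], TCP at [0.18, 0.52, 0.183] pointing down, gripper open.
Joint ranges: [-3.1, 3.1], [-0.76, 2.03], [0.27, 2.55], [-1.08, 4.22], [0.17, 2.65], [-2.57, 2.57]. Speed limits (rad/s): [2.79, 2.79, 3.14, 3.14, 3.14, 3.14].

## Interface

Orientations are given as [roll, pitch, yaw] about the fixed x, y, z axes, in that order (R = Rz(yaw) Ry(pitch) Rx(roll)).
In Python, from bench import get_obs, snapshot, ticket gives the robot as it stands.
- The arm moves only by the shell command python3 -m creep 'ROWS' [OPENING]. ROWS is JSON, a list that holds one entry, the list of rows, each a list of 4 numbers: the shift along the tool's x, y, z in mm, then the turn about the tool's z in degrees. A call has 1 to 8 rows; each row shifts and turns the commanded pose from where the row before left it, along the tool's axes as they then stand; what a row does not reach is not made up. A row lasts 1/8 s, in which the tool goes at most 62.5 mm and 10.7 degrees, less where a joint would pass 70% of its speed; a pose out of reach is approached as far as the arm can. A call with a gripper value outside its range is refused whole. OPENING is the opening, from 0 (shut) to 1 (fully open), set as the call begins (- or left out, the last holds). The fingers move at their own pace and stop on an object; the grip force is fixed at half the most. Time passes only in rows, so rows that do not move let the fingers close. It gives the time, the measured TCP pose, the force and the opening at its end, in the units of the state.
- get_obs(): the state, without advancing time (a new reading comes with each control period).
- snapshot(name): name is "scene" or "top" or "wrist"; returns a dict with "color" (384x512x3 uint8, red, green, blue), "depth" (384x512 float32, m along the optical axis (not along the pixel's ray), 0 where there is no reading), "fx", "fy", "cx", "cy" (pixels), "extrinsics" (4x4, takes a point from world to camera coordinates). Camera axes: x right, y down, z forward; pixel columns grow to the right and rows downward; lengths in m; the calibration is good to about 2 mm. A picture is of the moment at which its call begins.
- ticket.close_job(): hands the job in, once; it reports no verdict.
The state is a dict: "time": time; "joint_positions": joint angles; "qvel": joint speeds; "joint_torque": joint torques, N m; "tool_pos": TCP position; "ee_rot": TCP orientation; "wrist_force": force on the tool from outside, world axes, zero at the start; "wrist_torque": the same for the moment, N m; "width": finger opening in m.
Only numpy, scipy, OpenCV 4.12 (cv2) and the standard library are available. Lean on these libraries where they do the work, as an engineer would, in place of code of your own. Each camera call takes 0.05 s, during which the arm holds its last target. There are 200 camera calls.

## Working session

There is one attempt and no reset: what is moved stays moved. The work goes in short steps, Python scripts to look and compute and a shell command to move; the robot and the scene stay as the last step left them, time stands still between calls to the robot, and variables do not carry over. Pictures are saved under pics/ and viewed, on a budget of 14 in all, crops included, one or two more only if the job needs it, and the job is handed in when it is done.

```bash
ls; mkdir -p pics; python3 - <<'E'
from bench import get_obs, snapshot
import cv2,numpy as np
o=get_obs();print({k:np.round(v,3).tolist() for k,v in o.items()})
for n in("top","scene"):
    s=snapshot(n);np.savez(f"{n}0.npz",**s)
    cv2.imwrite(f"pics/{n}0.png",cv2.resize(s["color"][:,:,::-1],None,fx=1.5,fy=1.5,interpolation=cv2.INTER_CUBIC))
    print(n,s["fx"],s["cx"],s["cy"],np.round(s["extrinsics"],3).tolist())
E
```

```text
pics
{'time': 0.0, 'joint_positions': [1.135, 0.088, 1.372, -0.0, 1.684, -0.103], 'qvel': [0.001, -0.0, -0.0, 0.002, 0.002, 0.001], 'joint_torque': [-0.001, -34.019, -30.242, 0.072, 0.033, -0.0], 'tool_pos': [0.179, 0.519, 0.181], 'ee_rot': [-3.139, -0.0, 2.809], 'wrist_force': [0.235, -0.211, -0.167], 'wrist_torque': [0.039, -0.05, 0.036], 'width': 0.094}
top 387.58166404960167 253.69131244875157 185.48847222434702 [[0.024, -1.0, -0.002, -0.016], [-0.99, -0.024, -0.138, 0.517], [0.138, 0.006, -0.99, 1.404], [0.0, 0.0, 0.0, 1.0]]
scene 372.1980224723673 262.29719276615054 192.35786883084143 [[-0.717, 0.697, 0.002, 0.368], [0.53, 0.547, -0.648, -0.242], [-0.453, -0.464, -0.761, 1.636], [0.0, 0.0, 0.0, 1.0]]
```

View pics/top0.png

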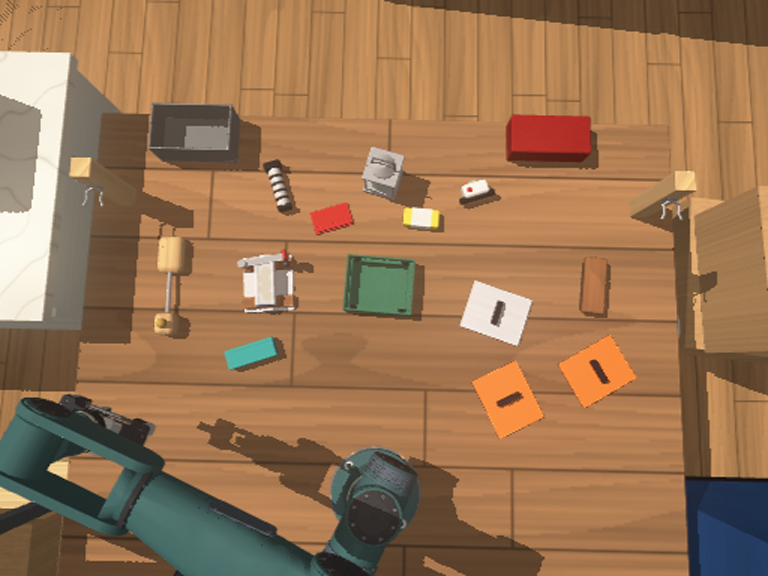

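View pics/scene0.png

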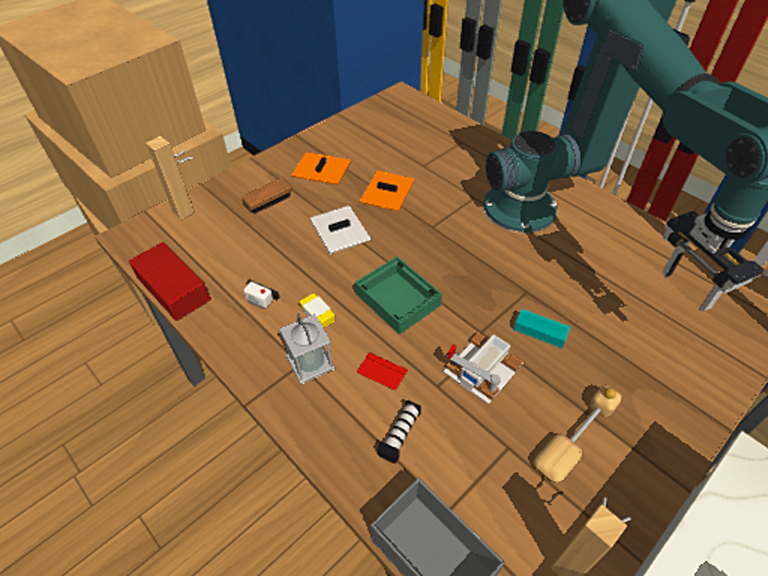

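Candidates for the cover in the top picture: silver plate at (497,313), and orange plates at (508,399) and (598,371). Only the silver one fits "aluminium". Candidates for the box: the clear/white box in the cradle at (267,282), and a turquoise decoy at (252,353). I'll confirm both in one crop and measure.

```bash
cat > h.py <<'E'
import numpy as np,cv2
from bench import get_obs, snapshot
def ray(s,u,v,z):
    E=s["extrinsics"];R,t=E[:3,:3],E[:3,3]
    d=R.T@np.array([(u-s["cx"])/s["fx"],(v-s["cy"])/s["fy"],1.]);o=-R.T@t
    return o+d*(z-o[2])/d[2]
def cloud(s):
    v,u=np.mgrid[:384,:512];d=s["depth"]
    P=np.stack([(u-s["cx"])/s["fx"]*d,(v-s["cy"])/s["fy"]*d,d],-1)
    E=s["extrinsics"];W=(P-E[:3,3])@E[:3,:3];W[d==0]=np.nan
    return W
def proj(s,p):
    q=s["extrinsics"]@np.append(p,1);return s["fx"]*q[0]/q[2]+s["cx"],s["fy"]*q[1]/q[2]+s["cy"]
def rect(s,mask,z):
    "largest blob's contour cast on plane z -> centre, size, angle(deg), all mm"
    c=max(cv2.findContours(mask.astype(np.uint8),cv2.RETR_EXTERNAL,cv2.CHAIN_APPROX_NONE)[0],key=cv2.contourArea)[:,0]
    p=np.array([ray(s,u,v,z)[:2] for u,v in c])*1000
    r=cv2.minAreaRect(p.astype(np.float32));return np.round(r[0],1),np.round(r[1],1),round(r[2],2),c.mean(0)
def crop(s,u0,v0,u1,v1,f):
    return cv2.resize(s["color"][v0:v1,u0:u1,::-1],None,fx=f,fy=f,interpolation=cv2.INTER_CUBIC)
def st():
    o=get_obs();print({k:np.round(o[k],3).tolist() for k in("time","tool_pos","ee_rot","wrist_force","width","joint_positions")})
E
python3 - <<'E'
from h import *
T=dict(np.load("top0.npz"));S=dict(np.load("scene0.npz"))
a=crop(T,150,160,210,215,7);b=crop(S,285,215,355,275,6);c=crop(T,300,180,365,235,5)
H=max(i.shape[0] for i in(a,b));f=lambda i:cv2.copyMakeBorder(i,0,H-i.shape[0],0,0,0)
im=np.hstack([f(a),f(b)]);im=np.vstack([im,cv2.copyMakeBorder(c[:200],0,0,0,im.shape[1]-c.shape[1],0)]) 
im=im[:600];im=cv2.resize(im,None,fx=min(1,800/im.shape[1]),fy=min(1,800/im.shape[1]))
cv2.imwrite("pics/c1.png",im)
W=cloud(T)
for n,s in(("T",T),("S",S)):
    hsv=cv2.cvtColor(s["color"],cv2.COLOR_RGB2HSV).astype(int);h,sa,v=hsv[...,0],hsv[...,1],hsv[...,2]
    W=cloud(s);X,Y,Z=W[...,0],W[...,1],W[...,2]
    g=(h>55)&(h<85)&(sa>90)&(X>.35)
    print(n,"tray",rect(s,g,.046))
    al=(sa<40)&(v>120)&(Z<.06)&(X>.3)&(Y<-.1)&(Y>-.4)&(X<.62)
    print("cover",rect(s,al,.008))
    bk=(v<80)&(Z>.012)&(X>.35)&(X<.62)&(Y<-.15)&(Y>-.35)
    print("bar",rect(s,bk,.026))
    rd=((h<6)|(h>174))&(sa>150)&(Z>.05)&(X>.4)&(X<.65)&(Y>.1)
    print("tab",rect(s,rd,.091),W[rd].mean(0),Z[rd].max())
    m=(X>.4)&(X<.65)&(Y>.15)&(Y<.35)&(Z>.003)&(Z<.1)
    print("cradle n",m.sum())
    for lo,hi in((.003,.01),(.054,.068)):
        k=m&(Z>lo)&(Z<hi);print(lo,rect(s,k,(lo+hi)/2))
    k=m&(h>100)&(h<125)&(sa>110);print("blue",k.sum(),rect(s,k,.036) if k.sum()>5 else 0)
E
```

```text
T tray (array([352.4, 300.2]), array([0., 0.]), 0.0, array([169., 228.]))
cover (array([ 441.8, -293.3]), array([149.2, 120.5]), 72.1, array([330.12030075, 208.4962406 ]))Traceback (most recent call last):
  File "<stdin>", line 17, in <module>
  File "h.py", line 16, in rect
    c=max(cv2.findContours(mask.astype(np.uint8),cv2.RETR_EXTERNAL,cv2.CHAIN_APPROX_NONE)[0],key=cv2.contourArea)[:,0]
      ~~~^^^^^^^^^^^^^^^^^^^^^^^^^^^^^^^^^^^^^^^^^^^^^^^^^^^^^^^^^^^^^^^^^^^^^^^^^^^^^^^^^^^^^^^^^^^^^^^^^^^^^^^^
ValueError: max() iterable argument is empty
```

View pics/c1.png

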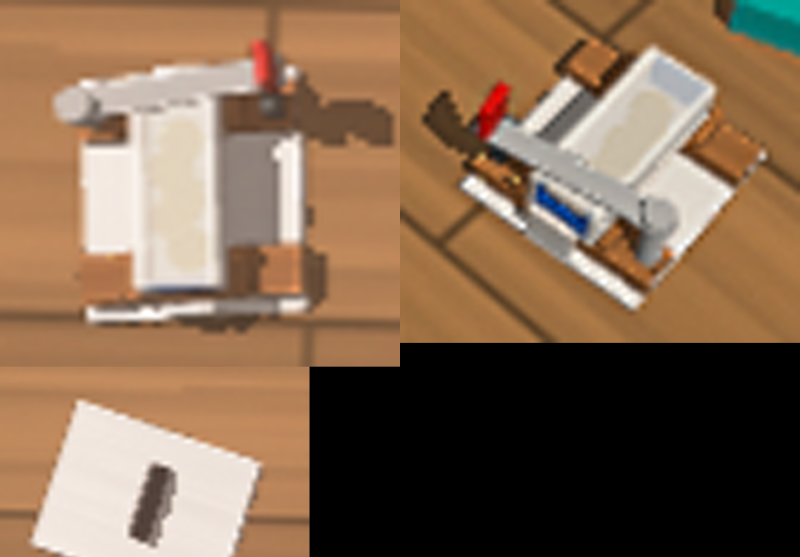

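The crop shows the clear box in the cradle with its blue slot end away from the robot. The grey hasp has its hinge on the left at (75,103) and its red tab at (262,62). The silver cover has a black bar at (152,505). Next, the remaining measurements.

```bash
python3 - <<'E'
from h import *
T=dict(np.load("top0.npz"));S=dict(np.load("scene0.npz"))
def R(*a):
    try: return rect(*a)
    except Exception as e: return "none"
for n,s in(("T",T),("S",S)):
    hsv=cv2.cvtColor(s["color"],cv2.COLOR_RGB2HSV).astype(int);h,sa,v=hsv[...,0],hsv[...,1],hsv[...,2]
    W=cloud(s);X,Y,Z=W[...,0],W[...,1],W[...,2]
    m=(abs(X-.5)<.1)&(abs(Y)<.13)
    print(n,"tray rim",R(s,m&(Z>.041)&(Z<.06),.046),"opening",np.nanmin(Z[m]))
    print("cover",R(s,(sa<60)&(v>120)&(Z<.06)&(Y<-.15)&(Y>-.4)&(X<.6)&(X>.3),.008))
    print("bar",R(s,(v<110)&(Z>.015)&(X>.35)&(X<.58)&(Y<-.2)&(Y>-.38),.026))
    m=(X>.4)&(X<.65)&(Y>.12)&(Y<.35)&(Z<.12)
    rd=m&((h<6)|(h>174))&(sa>150)&(Z>.05)
    print("tab",R(s,rd,.091),W[rd].mean(0).round(4),Z[rd].max())
    k=m&(Z>.0025);print("all",R(s,k,.006))
    k=m&(Z>.045)&(Z<.056);print("boxtop",R(s,k,.052))
    k=m&(Z>.056)&(sa<60);print("hasp",R(s,k,.062))
    k=m&(Z>.003)&(Z<.010)&(sa<70);q=W[k][:,:2].astype(np.float32)*1000;print("plate",cv2.minAreaRect(q))
    k=m&(Z>.064)&(sa<60);print("hingetop",W[k].mean(0),k.sum(),Z[m&(sa<60)].max())
    k=m&(h>100)&(h<125)&(sa>110);print("blue",W[k].mean(0),k.sum())
E
```

```text
T tray rim (array([434.3,  -5. ]), array([ 11. , 120.8]), 1.37, array([254.24285714, 207.37142857])) opening -0.009481622701393463
cover (array([ 441.1, -294. ]), array([153.3, 121.6]), 71.84, array([330.1641791 , 208.38059701]))
bar (array([ 440.2, -293.3]), array([11.6, 58. ]), 71.6, array([331.18181818, 208.24242424]))
tab (array([564.1, 228.8]), array([23.2,  6.8]), 20.75, array([189.15384615, 168.76923077])) [0.565  0.2297 0.0893] 0.09669798056260623
all (array([509. , 273.2]), array([168.1, 160.7]), 9.71, array([183.04741379, 187.55172414]))
boxtop (array([495.4, 282.9]), array([101.2,  46.2]), 6.0, array([175.6835443 , 188.96202532]))
hasp (array([550.7, 293.1]), array([ 19.6, 109.4]), 11.0, array([173.30769231, 173.27692308]))
plate ((501.41290283203125, 281.5865478515625), (137.7174835205078, 123.82132720947266), 4.922675609588623)
hingetop [0.54773266 0.30580451 0.06694642] 45 0.07650213635340553
blue [nan nan nan] 0
S tray rim (array([505.9,   7.2]), array([172.8, 142.2]), 86.63, array([265.06530612, 192.87755102])) opening -0.008419967188131863
cover (array([ 445. , -288.
[... 160 characters left out ...]
97]))
tab (array([574.3, 238.7]), array([40.4, 11.1]), 26.63, array([300.7, 234. ])) [0.57   0.2365 0.0849] 0.09459262321923012
all (array([494.7, 269.7]), array([160.7, 179.3]), 89.45, array([319.76719577, 241.92063492]))
boxtop (array([493.1, 286.4]), array([93.9, 47.7]), 4.45, array([326.81355932, 235.05084746]))
hasp (array([554.9, 293.7]), array([ 25.3, 113.2]), 12.95, array([317.08333333, 246.02777778]))
plate ((507.3058776855469, 283.8157958984375), (136.3459014892578, 126.0631332397461), 5.166465759277344)
hingetop [0.55063232 0.31522537 0.0660583 ] 58 0.0701057009036285
blue [0.56584621 0.29064914 0.03661988] 24<stdin>:21: RuntimeWarning: Mean of empty slice.
  ret = um.true_divide(
```

```bash
cat > to.py <<'E'
# usage: to.py x y z yawdeg (mm) -> turn needed, and shift in tool axes if made AFTER the turn / with present axes
import sys;from h import *
x,y,z,w=map(float,sys.argv[1:])
o=get_obs();p=np.array(o["tool_pos"])*1000;r,pi,yw=o["ee_rot"]
t=-(w-np.degrees(yw)+180)%360
t=((np.degrees(yw)-w+180)%360)-180
def ax(a):return np.array([[np.cos(a),np.sin(a),0],[np.sin(a),-np.cos(a),0],[0,0,-1]])
d=np.array([x,y,z])-p
print("turn",round(t,1),"after-turn",(ax(np.radians(w))@d).round(1),"now-axes",(ax(yw)@d).round(1))
print("pose",p.round(1),np.degrees([r,pi,yw]).round(2),"F",np.round(o["wrist_force"],1),"w",round(o["width"]*1000,1),"t",round(o["time"],2),"q",np.round(o["joint_positions"],2))
E
python3 -m creep '[[[0,0,0,10],[0,0,0,10],[0,0,0,10],[0,0,0,10],[0,0,0,10],[0,0,0,10]]]' 0.6; python3 to.py 565 231 130 101
```

```text
time: 0.85
tool_pos: [0.1795, 0.5195, 0.1819]
ee_rot: [-3.141, 0.001, 1.756]
wrist_force: [-0.5, -0.7, 0.4]
width: 0.0564
turn -0.4 after-turn [-356.7  323.4   51.9] now-axes [-354.5  325.8   51.9]
pose [179.5 519.5 181.9] [-1.7996e+02  6.0000e-02  1.0060e+02] F [-0.5 -0.7  0.4] w 56.4 t 0.85 q [1.13 0.09 1.37 0.   1.68 0.95]
```

```bash
python3 -m creep '[[[-44,41,0,0],[-44,41,0,0],[-44,41,0,0],[-44,41,0,0],[-44,41,0,0],[-44,41,0,0],[-44,40,0,0],[-44,40,0,0]]]'; python3 to.py 565 231 130 101; python3 - <<'E'
from h import *
s=snapshot("wrist");np.savez("w1.npz",**s);cv2.imwrite("pics/w1.png",crop(s,0,0,512,384,1.5))
T=snapshot("top");np.savez("top1.npz",**T)
E
```

```text
time: 1.85
tool_pos: [0.5676, 0.2346, 0.182]
ee_rot: [-3.141, -0.0, 1.761]
wrist_force: [0.9, 0.4, 0.0]
width: 0.0564
turn -0.1 after-turn [-3.1 -3.3 52. ] now-axes [-3.1 -3.3 52. ]
pose [567.6 234.6 182. ] [-1.7995e+02 -1.0000e-02  1.0093e+02] F [0.9 0.4 0. ] w 56.4 t 1.85 q [0.3  0.23 1.21 0.   1.7  0.11]
```

View pics/w1.png

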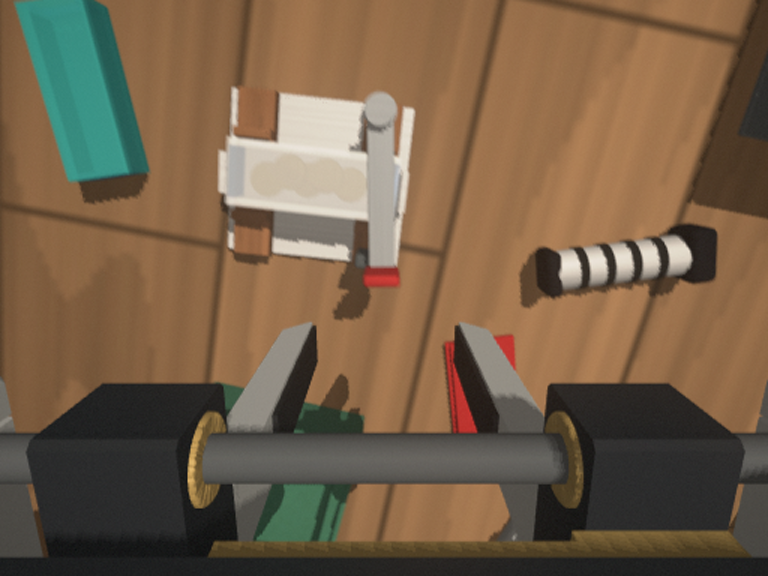

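The wrist view shows the hasp's hinge at (380,108), its red tab at (382,276), and the box with about four token outlines at (250–345,175). I'll measure from this closer view.

```bash
python3 - <<'E'
from h import *
s=dict(np.load("w1.npz"));hsv=cv2.cvtColor(s["color"],cv2.COLOR_RGB2HSV).astype(int);h,sa,v=hsv[...,0],hsv[...,1],hsv[...,2]
W=cloud(s);X,Y,Z=W[...,0],W[...,1],W[...,2]
vv,uu=np.mgrid[:384,:512];m=(vv<215)&(X>.4)&(X<.65)&(Y>.12)&(Y<.37)
rd=m&((h<6)|(h>174))&(sa>150)&(Z>.08)
print("tab",rect(s,rd,.091),W[rd].mean(0),np.median(Z[rd]))
k=m&(Z>.066)&(sa<60)&(Y>.3);print("hinge",k.sum(),rect(s,k,np.median(Z[k])),np.median(Z[k]))
k=m&(Z>.0561)&(Z<.068)&(sa<60);print("hasp",rect(s,k,.062),np.median(Z[k]))
k=m&(Z>.003)&(Z<.011)&(sa<70);print("plate",cv2.minAreaRect(W[k][:,:2].astype(np.float32)*1000))
k=m&(Z>.044)&(Z<.056);print("box",rect(s,k,.052))
for n,p in dict(hinge=(380,108),tab=(382,268)).items():print(n,ray(s,p[0]/1.5,p[1]/1.5,.076 if n=="hinge" else .091))
print("cloud tray z>.04",[np.round(x,3) for x in (np.nanmin(X[(h>55)&(h<85)&(sa>90)]),)])
T=dict(np.load("top1.npz"));W=cloud(T);hsv=cv2.cvtColor(T["color"],cv2.COLOR_RGB2HSV).astype(int)
g=(hsv[...,0]>55)&(hsv[...,0]<90)&(hsv[...,1]>60)&(abs(W[...,0]-.5)<.12)&(abs(W[...,1])<.12);print("tray",rect(T,g,.046))
E
```

```text
tab (array([564.9, 234.5]), array([22.4,  9. ]), 11.04, array([253.28813559, 185.42372881])) [0.56487457 0.23408503 0.08920825] 0.08994725843780882
hinge 267 (array([543.4, 338.8]), array([19.1, 18.5]), 57.34, array([251.61643836,  71.94520548])) 0.06685351311120177
hasp (array([552.1, 292.7]), array([ 21.5, 114.8]), 11.04, array([252.70866142, 120.38188976])) 0.06179894726341058
plate ((502.7873229980469, 283.1200866699219), (139.7659912109375, 123.97509765625), 4.893033504486084)
box (array([495.8, 284.7]), array([101.3,  45.9]), 4.56, array([196.29241877, 117.97111913]))
hinge [0.54470166 0.33794949 0.076     ]
tab [0.56473126 0.24141534 0.091     ]
cloud tray z>.04 [np.float64(0.288)]
tray (array([523.7, -45.8]), array([54.7, 82.2]), 10.0, array([265.75384615, 182.04615385]))
```

```bash
python3 -m creep '[[[-1,-3,30,0],[0,0,30,0],[0,0,30,0],[0,0,25,0],[0,0,0,0]]]'; python3 to.py 564.5 233 66 101
```

```text
time: 2.58
tool_pos: [0.561, 0.2344, 0.0644]
ee_rot: [-3.135, 0.0, 1.762]
wrist_force: [-0.0, 1.0, 0.4]
width: 0.0563
turn -0.0 after-turn [-2.   3.2 -1.6] now-axes [-2.   3.2 -1.6]
pose [561.  234.4  64.4] [-1.7961e+02  2.0000e-02  1.0097e+02] F [-0.   1.   0.4] w 56.3 t 2.58 q [0.3  0.27 1.4  0.   1.48 0.11]
```

```bash
python3 -m creep '[[[0,0,0,0],[0,0,0,0],[0,0,0,0],[0,0,0,0]]]' 0.2; python3 to.py 564.5 233 66 101
```

```text
time: 3.08
tool_pos: [0.5641, 0.2346, 0.0683]
ee_rot: [3.141, -0.0, 1.762]
wrist_force: [0.5, 1.2, 1.3]
width: 0.0206
turn -0.1 after-turn [-1.6  0.1  2.3] now-axes [-1.6  0.1  2.3]
pose [564.1 234.6  68.3] [ 1.7994e+02 -1.0000e-02  1.0093e+02] F [0.5 1.2 1.3] w 20.6 t 3.08 q [0.3  0.27 1.39 0.   1.48 0.11]
```

```bash
python3 -m creep '[[[1.6,18.8,0,-10],[1.6,18.8,0,-10],[1.6,18.8,0,-10],[0,0,0,0]]]'; python3 to.py 564.5 233 66 101; python3 - <<'E'
from h import *
s=snapshot("wrist");cv2.imwrite("pics/w2.png",crop(s,0,0,512,384,1.3))
E
```

```text
time: 3.58
tool_pos: [0.6153, 0.2597, 0.0683]
ee_rot: [3.14, 0.0, 2.284]
wrist_force: [-0.1, 1.5, 3.3]
width: 0.0184
turn 29.8 after-turn [-16.5 -55.    2.3] now-axes [ 13.  -55.9   2.3]
pose [615.3 259.7  68.3] [1.7988e+02 2.0000e-02 1.3084e+02] F [-0.1  1.5  3.3] w 18.4 t 3.58 q [ 0.31  0.39  1.23  0.    1.52 -0.4 ]
```

View pics/w2.png

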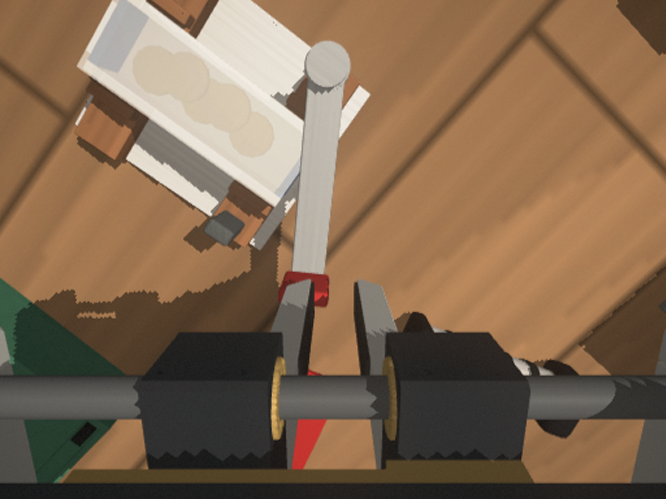

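The tab isn't between the fingers: it shows at (308,285), partly behind the left finger. I'll check with depth.

```bash
python3 - <<'E'
from h import *
s=snapshot("wrist");np.savez("w2.npz",**s);W=cloud(s)*1000
o=get_obs();p=np.array(o["tool_pos"])*1000;a=o["ee_rot"][2];R=np.array([[np.cos(a),np.sin(a),0],[np.sin(a),-np.cos(a),0],[0,0,1]])
for u,v in((308,277),(320,290),(300,278),(300,290),(295,300),(290,320),(310,300),(365,290),(370,310),(360,320),(300,210),(327,63)):
    q=W[int(v/1.3),int(u/1.3)];print((u,v),s["color"][int(v/1.3),int(u/1.3)],q.round(0),"tool xy",(R@(q-p)).round(0)[:2])
E
```

```text
(308, 277) [127  41  36] [602. 253.  70.] tool xy [  4. -13.]
(320, 290) [137  47  41] [608. 258.  87.] tool xy [ 3. -6.]
(300, 278) [128  46  40] [599. 251.  71.] tool xy [  4. -17.]
(300, 290) [132 126 119] [597. 257. 105.] tool xy [ 10. -14.]
(295, 300) [129 125 118] [596. 256. 115.] tool xy [ 10. -15.]
(290, 320) [96 92 86] [597. 257. 136.] tool xy [ 10. -15.]
(310, 300) [45 38 33] [602. 260. 112.] tool xy [ 9. -9.]
(365, 290) [134 129 119] [619. 276. 106.] tool xy [10. 14.]
(370, 310) [132 129 119] [619. 276. 126.] tool xy [10. 15.]
(360, 320) [43 36 28] [617. 272. 132.] tool xy [ 8. 10.]
(300, 210) [185 178 169] [577. 277.  61.] tool xy [ 38. -17.]
(327, 63) [193 187 176] [542. 339.  65.] tool xy [108.  -2.]
```

```bash
python3 - <<'E'
from h import *
s=dict(np.load("w2.npz"));W=cloud(s)*1000
for v in range(205,232,2): print(v,[ (W[v,u].round(0).tolist(), s["color"][v,u].tolist()) for u in(281,230)])
E=s["extrinsics"];print("cam",(-E[:3,:3].T@E[:3,3]*1000).round(1), "tip z68 x10 y14 ->",[ (proj(s,np.array([.6193,.2763,z/1000]))) for z in(68,80,90,100)])
E
python3 to.py 564.5 233 66 101
```

```text
205 [([641.0, 265.0, -1.0], [170, 124, 85]), ([597.0, 253.0, 63.0], [181, 176, 166])]
207 [([642.0, 263.0, -1.0], [170, 125, 86]), ([598.0, 251.0, 61.0], [182, 176, 165])]
209 [([643.0, 262.0, -1.0], [171, 125, 85]), ([598.0, 251.0, 64.0], [135, 65, 58])]
211 [([644.0, 261.0, 0.0], [173, 127, 88]), ([598.0, 251.0, 68.0], [126, 42, 37])]
213 [([646.0, 259.0, -1.0], [170, 126, 87]), ([599.0, 251.0, 71.0], [128, 46, 40])]
215 [([647.0, 258.0, 0.0], [163, 126, 95]), ([599.0, 252.0, 76.0], [128, 44, 38])]
217 [([620.0, 277.0, 95.0], [133, 127, 119]), ([597.0, 257.0, 96.0], [133, 126, 119])]
219 [([619.0, 276.0, 99.0], [135, 130, 121]), ([597.0, 257.0, 99.0], [132, 127, 118])]
221 [([619.0, 276.0, 102.0], [134, 129, 120]), ([597.0, 257.0, 102.0], [132, 127, 120])]
223 [([619.0, 276.0, 105.0], [135, 129, 121]), ([597.0, 257.0, 105.0], [132, 126, 119])]
225 [([619.0, 276.0, 108.0], [133, 129, 119]), ([598.0, 257.0, 107.0], [132, 128, 119])]
227 [([618.0, 276.0, 113.0], [133, 128, 120]), ([598.0, 258.0, 112.0], [132, 127, 120])]
229 [([619.0, 276.0, 114.0], [133, 127, 119]), ([598.0, 258.0, 114.0], [133, 128, 120])]
231 [([618.0, 276.0, 118.0], [131, 126, 118]), ([598.0, 258.0, 117.0], [131, 126, 118])]
cam [567.5 314.1 269.9] tip z68 x10 y14 -> [(np.float64(277.08373214392867), np.float64(203.49995961423275)), (np.float64(278.3187658816646), np.float64(209.02530953879602)), (np.float64(279.4635078730425), np.float64(214.14670815524167)), (np.float64(280.7313688608257), np.float64(219.81892211924833))]
turn 29.8 after-turn [-16.  -53.9   2.3] now-axes [ 12.9 -54.8   2.3]
pose [614.4 259.   68.3] [1.7994e+02 2.0000e-02 1.3079e+02] F [0.2 0.7 2.3] w 19.0 t 3.67 q [ 0.31  0.39  1.23  0.    1.52 -0.4 ]
```

```bash
python3 - <<'E'
from h import *
s=dict(np.load("w1.npz"));W=cloud(s)*1000
E=s["extrinsics"];print("cam",(-E[:3,:3].T@E[:3,3]*1000).round(1))
print([(v,W[v,u].round(0).tolist()) for u in (205,312) for v in range(210,236,4)])
E
```

```text
cam [554.2 305.7 383.6]
[(210, [512.0, 167.0, -2.0]), (214, [513.0, 162.0, -1.0]), (218, [536.0, 239.0, 211.0]), (222, [537.0, 238.0, 214.0]), (226, [538.0, 238.0, 220.0]), (230, [539.0, 237.0, 224.0]), (234, [539.0, 236.0, 226.0]), (210, [649.0, 195.0, 1.0]), (214, [650.0, 190.0, 1.0]), (218, [598.0, 251.0, 210.0]), (222, [597.0, 251.0, 218.0]), (226, [596.0, 250.0, 223.0]), (230, [595.0, 250.0, 228.0]), (234, [595.0, 249.0, 232.0])]
```

Depth shows the visible fingertips about 26 mm above the reported TCP in both views, so the fingers were riding on top of the tab. I'll lift, recentre on the tab with the jaws open, and go lower. The strap stays between the fingers, so this is safe either way.

```bash
python3 -m creep '[[[0,0,-15,0],[0,-7,0,0],[0,-6,0,0],[0,0,0,0],[0,0,20,0],[0,0,20,0],[0,0,0,0]]]' 0.8; python3 to.py 564.5 233 66 101; python3 - <<'E'
from h import *
s=snapshot("wrist");np.savez("w3.npz",**s);W=cloud(s)*1000
cv2.imwrite("pics/w3.png",crop(s,0,0,512,384,1.2))
E
```

```text
time: 4.55
tool_pos: [0.6018, 0.2496, 0.038]
ee_rot: [-3.135, -0.003, 2.285]
wrist_force: [-0.2, -0.8, 0.2]
width: 0.0751
turn 29.9 after-turn [ -9.2 -39.8 -28. ] now-axes [ 11.9 -39.1 -28. ]
pose [601.8 249.6  38. ] [-179.6    -0.18  130.93] F [-0.2 -0.8  0.2] w 75.1 t 4.55 q [ 0.31  0.38  1.31  0.    1.46 -0.41]
```

View pics/w3.png

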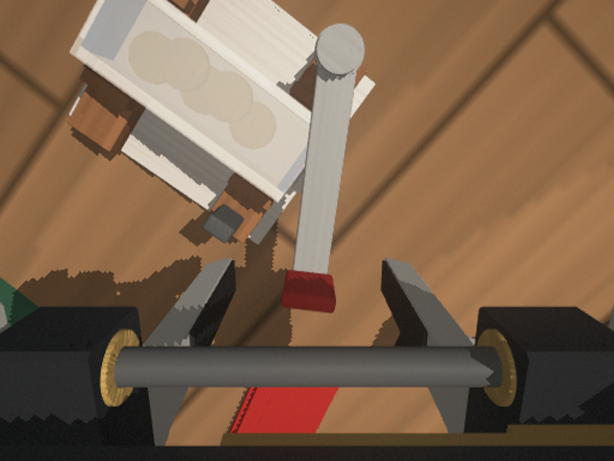

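The tab (310,290) now lies between the open fingers, and four tokens are visible in the box. Closing.

```bash
python3 -m creep '[[[0,0,0,0],[0,0,0,0],[0,0,0,0],[0,0,0,0],[0,0,0,0],[0,0,0,0]]]' 0.15; python3 to.py 564.5 233 66 101
```

```text
time: 5.35
tool_pos: [0.6045, 0.2503, 0.0427]
ee_rot: [3.141, 0.0, 2.285]
wrist_force: [-0.3, -0.1, 0.5]
width: 0.0233
turn 29.9 after-turn [ -9.3 -42.6 -23.3] now-axes [ 13.1 -41.6 -23.3]
pose [604.5 250.3  42.7] [1.7999e+02 1.0000e-02 1.3092e+02] F [-0.3 -0.1  0.5] w 23.3 t 5.35 q [ 0.31  0.38  1.3  -0.    1.46 -0.41]
```

```bash
python3 -m creep '[[[-0.4,18.8,0,-10],[-0.4,18.8,0,-10],[-0.4,18.8,0,-10],[-0.4,18.8,0,-10],[-0.4,18.8,0,-10],[0,0,0,0]]]'; python3 to.py 564.5 233 66 101
```

```text
time: 6.1
tool_pos: [0.6502, 0.3299, 0.0427]
ee_rot: [-3.141, -0.0, -3.125]
wrist_force: [-1.6, -1.1, 1.8]
width: 0.0242
turn 79.9 after-turn [ -78.8 -102.6  -23.3] now-axes [ 87.3 -95.5 -23.3]
pose [650.2 329.9  42.7] [-179.98   -0.   -179.07] F [-1.6 -1.1  1.8] w 24.2 t 6.1 q [ 0.39  0.54  1.07 -0.    1.53 -1.19]
```

```bash
python3 -m creep '[[[0,0,0,0],[0,0,0,0],[0,0,0,0],[0,0,-50,0],[0,0,-50,-4],[0,0,-30,0],[0,0,0,0]]]' 0.7; python3 to.py 482 281.3 120 184.9;  python3 - <<'E'
from h import *
s=snapshot("top");W=cloud(s);hsv=cv2.cvtColor(s["color"],cv2.COLOR_RGB2HSV);print(W[168:172,180:184,2].round(3)[0])
E
```

```text
time: 6.98
tool_pos: [0.652, 0.3295, 0.177]
ee_rot: [3.139, 0.008, -3.056]
wrist_force: [-0.8, 0.8, -0.8]
width: 0.0658
turn -0.0 after-turn [173.5 -33.5  57. ] now-axes [173.5 -33.6  57. ]
pose [652.  329.5 177. ] [ 179.86    0.43 -175.11] F [-0.8  0.8 -0.8] w 65.8 t 6.97 q [ 0.39  0.5   0.86  0.    1.77 -1.27]
[-0.    -0.    -0.006 -0.002]
```

```bash
python3 -m creep '[[[58,-11,0,0],[58,-11,0,0],[57.5,-11.5,0,0],[0,0,40,0],[0,0,0,0],[0,0,0,0]]]'; python3 to.py 482 281.3 120 184.9;  python3 - <<'E'
from h import *
s=snapshot("wrist");np.savez("w4.npz",**s);cv2.imwrite("pics/w4.png",crop(s,0,0,512,384,1.2))
W=cloud(s)*1000;hsv=cv2.cvtColor(s["color"],cv2.COLOR_RGB2HSV).astype(int)
X,Y,Z=[W[...,i] for i in range(3)]
k=(Z>45)&(Z<57)&(X>400)&(X<580)&(Y>240)&(Y<330);print("box",rect(s,k,.052))
E
```

```text
time: 7.78
tool_pos: [0.4803, 0.2806, 0.1317]
ee_rot: [-3.141, -0.002, -3.056]
wrist_force: [0.3, -1.0, 0.4]
width: 0.0658
turn 0.0 after-turn [-1.7  0.5 11.7] now-axes [-1.7  0.5 11.7]
pose [480.3 280.6 131.7] [-1.7996e+02 -1.2000e-01 -1.7509e+02] F [ 0.3 -1.   0.4] w 65.8 t 7.78 q [ 0.43  0.12  1.44  0.    1.59 -1.23]
box (array([504.6, 285.8]), array([120.7,  45.9]), 4.56, array([258.93113772, 209.30239521]))
```

View pics/w4.png

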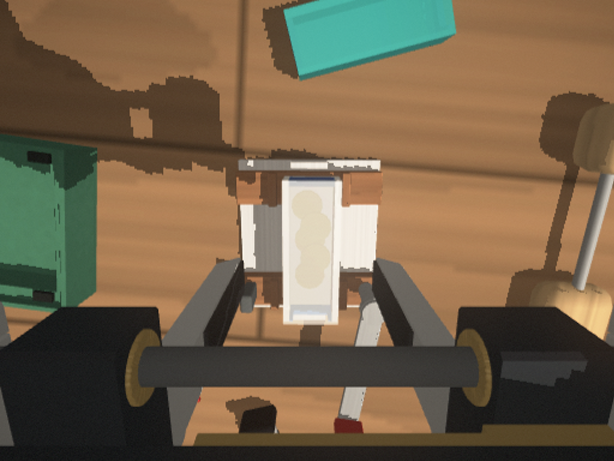

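```bash
python3 -m creep '[[[-2.5,-2,30,0],[0,0,30,0],[0,0,30,0],[0,0,20,0],[0,0,0,0]]]'; python3 to.py 483 282.5 -6 184.9; python3 -m creep '[[[0,0,10,0],[0,0,8,0],[0,0,8,0],[0,0,0,0]]]'; python3 to.py 483 282.5 -6 184.9
```

```text
time: 8.45
tool_pos: [0.4829, 0.2788, 0.0214]
ee_rot: [-3.141, -0.003, -3.056]
wrist_force: [0.4, -0.2, 1.0]
width: 0.0658
turn 0.0 after-turn [-0.4  3.7 27.4] now-axes [-0.4  3.7 27.4]
pose [482.9 278.8  21.4] [-1.7995e+02 -1.5000e-01 -1.7509e+02] F [ 0.4 -0.2  1. ] w 65.8 t 8.45 q [ 0.42  0.19  1.58  0.    1.37 -1.23]
time: 8.95
tool_pos: [0.4825, 0.2788, -0.0042]
ee_rot: [-3.141, -0.001, -3.055]
wrist_force: [0.4, -1.2, 0.0]
width: 0.0656
turn 0.0 after-turn [-0.8  3.7  1.8] now-axes [-0.8  3.7  1.8]
pose [482.5 278.8  -4.2] [-1.7997e+02 -8.0000e-02 -1.7507e+02] F [ 0.4 -1.2  0. ] w 65.6 t 8.95 q [ 0.42  0.22  1.61  0.    1.32 -1.23]
```

The reported TCP is below the plate top with no contact, which confirms that the real tips are about 26 mm higher than reported. Recentre and grip.

```bash
python3 -m creep '[[[0,3.7,2,0],[0,0,0,0],[0,0,0,0]]]'; python3 -m creep '[[[0,0,0,0],[0,0,0,0],[0,0,0,0],[0,0,0,0]]]' 0.4;python3 -m creep '[[[0,0,-15,0],[0,0,-25,0],[0,0,-40,0],[0,0,-30,0],[0,0,0,0],[0,0,0,0]]]'; python3 to.py 483 282.5 120 184.9; python3 - <<'E'
from h import *
s=snapshot("wrist");np.savez("w5.npz",**s);S=snapshot("scene");np.savez("s5.npz",**S)
u,v=map(int,proj(S,np.array([.49,.28,.15])))
a=crop(s,0,0,512,384,.9);b=crop(S,u-40,v-48,u+40,v+48,3.6)[:345]
cv2.imwrite("pics/w5.png",np.hstack([a[:345],b]))
E
```

```text
time: 9.32
tool_pos: [0.4829, 0.2829, -0.0052]
ee_rot: [3.141, 0.0, -3.055]
wrist_force: [0.5, -0.3, -0.6]
width: 0.0656
time: 9.82
tool_pos: [0.4828, 0.2828, -0.0053]
ee_rot: [3.141, 0.0, -3.056]
wrist_force: [0.4, 0.6, 0.1]
width: 0.0454
time: 10.58
tool_pos: [0.4817, 0.2822, 0.103]
ee_rot: [-3.141, -0.003, -3.056]
wrist_force: [0.3, -0.4, -4.1]
width: 0.0456
turn 0.0 after-turn [ -1.3   0.2 -17. ] now-axes [ -1.3   0.2 -17. ]
pose [481.7 282.2 103. ] [-1.7995e+02 -1.5000e-01 -1.7507e+02] F [ 0.3 -0.4 -4.1] w 45.6 t 10.57 q [ 0.43  0.14  1.47  0.    1.53 -1.23]
```

View pics/w5.png

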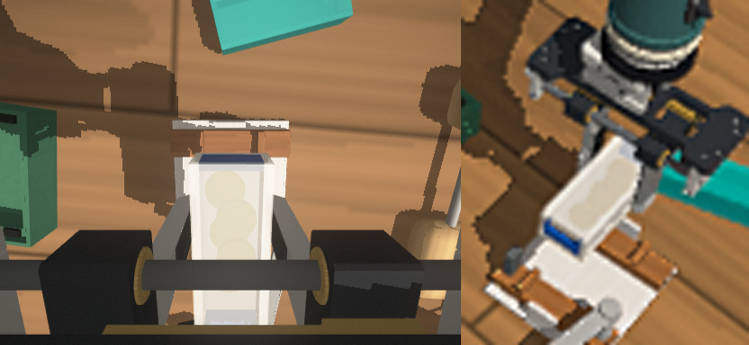

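The box is lifted (blue slot end at (562,235) in the right half). I'll check its tilt from depth.

```bash
cat > tilt.py <<'E'
from h import *
import sys
def boxtilt(s,o):
    "fit plane to wrist-depth points of the box between the fingers; tool-frame (x,y,up)"
    W=cloud(s)*1000;p=np.array(o["tool_pos"])*1000;a=o["ee_rot"][2]
    R=np.array([[np.cos(a),np.sin(a),0],[np.sin(a),-np.cos(a),0],[0,0,1]])
    Q=(W-p)@R.T
    k=(abs(Q[...,1])<17)&(abs(Q[...,0])<130)&(W[...,2]>p[2]-90)&(Q[...,2]<110)&(Q[...,2]>-60)
    k[190:]&=True
    q=Q[k];
    for x in range(-120,121,10):
        z=q[abs(q[:,0]-x)<5]
        if len(z)>8:print(x,"up med",np.median(z[:,2]).round(0),len(z),end=" | ")
    print()
if __name__=="__main__":
    o=get_obs();s=snapshot("wrist");boxtilt(s,o)
E
python3 tilt.py; python3 to.py 483 282.5 120 184.9
```

```text
-70 up med 56.0 38 | -60 up med 57.0 915 | -50 up med 57.0 951 | -40 up med 57.0 434 | -20 up med 57.0 554 | -10 up med 57.0 1141 | 0 up med 57.0 1197 | 10 up med 57.0 1262 | 20 up med 57.0 1319 | 30 up med 57.0 1386 | 40 up med 49.0 1166 | 
turn 0.0 after-turn [ -1.6   0.3 -17.8] now-axes [ -1.6   0.3 -17.8]
pose [481.4 282.1 102.2] [-179.92   -0.23 -175.07] F [-0.2  0.7 -3.5] w 46.0 t 10.72 q [ 0.43  0.14  1.48  0.    1.53 -1.23]
```

The grip holds the box level with no droop. I'll go back to about 15 mm above the sleepers, where a drop is harmless, and test whether a lighter grip lets the box pivot slot-down.

```bash
python3 -m creep '[[[0,0,40,0],[0,0,40,0],[0,0,7,0],[0,0,0,0]]]'; python3 -m creep '[[[0,0,0,0],[0,0,0,0]]]' 0.475; python3 tilt.py;python3 -m creep '[[[0,0,0,0],[0,0,0,0]]]' 0.482; python3 tilt.py; python3 -m creep '[[[0,0,0,0],[0,0,0,0]]]' 0.486; python3 tilt.py
```

```text
time: 11.22
tool_pos: [0.4825, 0.2826, 0.0172]
ee_rot: [-3.141, -0.001, -3.055]
wrist_force: [-0.1, -1.1, -3.4]
width: 0.0455
time: 11.48
tool_pos: [0.4841, 0.2833, 0.0196]
ee_rot: [3.14, 0.003, -3.055]
wrist_force: [0.1, -0.8, -4.0]
width: 0.0455
-70 up med 56.0 17 | -60 up med 57.0 889 | -50 up med 57.0 945 | -40 up med 57.0 482 | -20 up med 57.0 498 | -10 up med 57.0 1142 | 0 up med 57.0 1193 | 10 up med 57.0 1247 | 20 up med 57.0 1322 | 30 up med 57.0 1540 | 40 up med 35.0 2000 | 50 up med 5.0 894 | 60 up med -20.0 701 | 70 up med -20.0 737 | 80 up med -20.0 747 | 90 up med -20.0 796 | 100 up med -20.0 810 | 110 up med -20.0 834 | 120 up med -2.0 1612 | 
time: 11.78
tool_pos: [0.4829, 0.2828, 0.0179]
ee_rot: [3.141, 0.0, -3.055]
wrist_force: [0.7, -0.2, -4.1]
width: 0.0458
-70 up med 56.0 21 | -60 up med 57.0 903 | -50 up med 57.0 940 | -40 up med 57.0 472 | -20 up med 57.0 508 | -10 up med 57.0 1144 | 0 up med 57.0 1205 | 10 up med 57.0 1253 | 20 up med 57.0 1314 | 30 up med 57.0 1554 | 40 up med 37.0 1868 | 50 up med 0.0 982 | 60 up med -18.0 730 | 70 up med -18.0 741 | 80 up med -18.0 746 | 90 up med -18.0 797 | 100 up med -18.0 824 | 110 up med -18.0 857 | 120 up med 6.0 1648 | 
time: 12.08
tool_pos: [0.4827, 0.2827, 0.0175]
ee_rot: [3.142, -0.0, -3.056]
wrist_force: [1.0, 0.2, -3.5]
width: 0.0461
-70 up med 56.0 20 | -60 up med 57.0 903 | -50 up med 57.0 956 | -40 up med 57.0 456 | -20 up med 57.0 519 | -10 up med 57.0 1138 | 0 up med 57.0 1198 | 10 up med 57.0 1256 | 20 up med 57.0 1313 | 30 up med 57.0 1533 | 40 up med 37.0 1879 | 50 up med -1.0 982 | 60 up med -18.0 732 | 70 up med -18.0 747 | 80 up med -18.0 746 | 90 up med -18.0 802 | 100 up med -18.0 823 | 110 up med -18.0 862 | 120 up med 7.0 1645 |
```

```bash
sed -i 's/range(-120,121,10)/range(-60,31,15)/' tilt.py; python3 -m creep '[[[0,0,0,0]]]' 0.489|tail -1; python3 tilt.py;python3 -m creep '[[[0,0,0,0]]]' 0.491|tail -1; python3 tilt.py; python3 -m creep '[[[0,0,0,0]]]' 0.493|tail -1; python3 tilt.py;python3 -m creep '[[[0,0,0,0]]]' 0.495|tail -1; python3 tilt.py
```

```text
width: 0.0462
-60 up med 36.0 589 | -30 up med 39.0 472 | -15 up med 41.0 894 | 0 up med 43.0 962 | 15 up med 44.0 1070 | 30 up med 46.0 1176 | 
width: 0.046
-60 up med 33.0 440 | -30 up med 33.0 795 | -15 up med 33.0 864 | 0 up med 33.0 939 | 15 up med 33.0 985 | 30 up med 33.0 1045 | 
width: 0.0468
-60 up med 33.0 467 | -30 up med 33.0 785 | -15 up med 33.0 877 | 0 up med 33.0 933 | 15 up med 33.0 983 | 30 up med 33.0 1055 | 
width: 0.0465
-60 up med 34.0 494 | -30 up med 34.0 770 | -15 up med 34.0 874 | 0 up med 34.0 937 | 15 up med 34.0 979 | 30 up med 34.0 1049 |
```

Loosening made it slide and drop back into the cradle, so a light grip isn't controllable. Plan: regrip at the box's middle, tip it actively using the tray's near rim under its rear half, then push its slot end against the opposite inner wall until it hangs vertical. First, regrip and measure the tray.

```bash
python3 -m creep '[[[0,0,0,0],[0,0,0,0],[0,0,0,0],[-11,0,0,0],[-11,0,0,0],[0,0,12,0],[0,0,11,0],[0,0,0,0]]]' 0.7; python3 to.py 504 284 -5 184.9;python3 -m creep '[[[0,0,0,0],[0,0,0,0],[0,0,0,0],[0,0,0,0],[0,0,0,0]]]' 0.4; python3 -m creep '[[[0,0,-15,0],[0,0,-25,0],[0,0,-50,0],[0,0,-60,0],[0,0,0,0]]]'; python3 - <<'E'
from h import *
for n in("top","scene"):
    s=snapshot(n);W=cloud(s)*1000;np.savez(n+"2.npz",**s)
    hsv=cv2.cvtColor(s["color"],cv2.COLOR_RGB2HSV).astype(int);g=(hsv[...,0]>50)&(hsv[...,0]<90)&(hsv[...,1]>50)&(abs(W[...,0]-500)<130)&(abs(W[...,1])<130)
    g=cv2.morphologyEx(g.astype(np.uint8),cv2.MORPH_CLOSE,np.ones((5,5)))
    c,sz,a,px=rect(s,g,.046);print(n,"tray",c,sz,a,px)
    k=(abs(W[...,0]-500)<120)&(abs(W[...,1])<120)&(abs(W[...,2]-46)<4)
    print("rim cloud",cv2.minAreaRect(W[k][:,:2].astype(np.float32)),k.sum())
    k=(abs(W[...,0]-690)<80)&(abs(W[...,1])<80)&(W[...,2]>100);print("lantern",W[k].min(0).round(),W[k].max(0).round())
E
python3 tilt.py
```

```text
time: 13.82
tool_pos: [0.503, 0.2839, -0.0076]
ee_rot: [-3.14, -0.004, -3.056]
wrist_force: [-0.4, 0.6, -0.1]
width: 0.0658
turn 0.0 after-turn [-1.   0.  -2.6] now-axes [-1.   0.  -2.6]
pose [503.  283.9  -7.6] [-179.93   -0.23 -175.07] F [-0.4  0.6 -0.1] w 65.8 t 13.82 q [ 0.42  0.26  1.56  0.    1.33 -1.24]
time: 14.45
tool_pos: [0.505, 0.2848, -0.0049]
ee_rot: [3.141, 0.001, -3.055]
wrist_force: [-1.3, 1.0, 2.3]
width: 0.0457
time: 15.08
tool_pos: [0.5081, 0.2861, 0.1519]
ee_rot: [3.137, 0.013, -3.056]
wrist_force: [0.6, -0.2, -3.8]
width: 0.0458
top tray [501.8   1.1] [165. 136.] 86.53 [252.86538462 189.01282051]
rim cloud ((502.3092956542969, 2.1781768798828125), (167.90997314453125, 138.54635620117188), 86.5832290649414) 174
lantern [727. -43. 103.] [770.  48. 142.]
scene tray [514.8  15.1] [191.7 157.9] 86.7 [265.05384615 195.63846154]
rim cloud ((503.7181091308594, 5.204368591308594), (170.67431640625, 141.16879272460938), 86.21121215820312) 205
lantern [730. -36. 108.] [770.  53. 136.]
-60 up med 56.0 174 | -45 up med 56.0 897 | -15 up med 56.0 1099 | 0 up med 56.0 1195 | 15 up med 56.0 1295 | 30 up med 56.0 1374 |
```

```bash
python3 -m creep '[[[0,0,0,10],[0,0,0,10],[0,0,0,10],[0,0,0,10],[0,0,0,10],[0,0,0,10],[0,0,0,10],[0,0,0,10]]]' >/dev/null; python3 -m creep '[[[0,0,0,10],[0,0,0,8.3],[0,0,0,0]]]'; python3 to.py 505.6 54.4 60 86.6
```

```text
time: 16.6
tool_pos: [0.5031, 0.2839, 0.1413]
ee_rot: [-3.136, 0.003, 1.514]
wrist_force: [-0.0, -0.1, -3.6]
width: 0.0457
turn 0.1 after-turn [-228.9   16.1   81.3] now-axes [-229.    15.6   81.3]
pose [503.1 283.9 141.3] [-1.7969e+02  1.6000e-01  8.6730e+01] F [-0.  -0.1 -3.6] w 45.7 t 16.6 q [ 0.42  0.16  1.37 -0.    1.62  0.47]
```

```bash
python3 -m creep '[[[-58,4,0,0],[-57,4,0,0],[-57,4,0,0],[-57,4,0,0],[0,0,40,0],[0,0,41,0],[0,0,0,0],[0,0,0,0]]]' >/dev/null;  python3 to.py 505.6 54.4 60 86.6; python3 - <<'E'
from h import *
s=snapshot("wrist");np.savez("w6.npz",**s);S=snapshot("scene")
u,v=map(int,proj(S,np.array([.5,.05,.08])))
a=crop(s,0,0,512,384,.9);b=crop(S,u-50,v-48,u+45,v+48,3.6)[:345]
cv2.imwrite("pics/w6.png",np.hstack([a[:345],b]))
W=cloud(s)*1000;k=(W[...,1]>60)&(W[...,1]<110)&(abs(W[...,2]-46)<5)&(abs(W[...,0]-500)<75);print("near rim",cv2.minAreaRect(W[k][:,:2].astype(np.float32)),np.median(W[k][:,2]))
E
```

```text
turn 0.1 after-turn [-1.  -2.   4.3] now-axes [-1.  -2.   4.3]
pose [507.7  55.2  64.3] [ 1.7996e+02 -1.0000e-02  8.6710e+01] F [ 0.1 -0.  -3.6] w 46.1 t 17.6 q [-0.    0.05  1.64  0.    1.44  0.05]
near rim ((506.0247802734375, 74.84559631347656), (31.301326751708984, 137.9254913330078), 89.32598114013672) 45.362772583521384
```

View pics/w6.png

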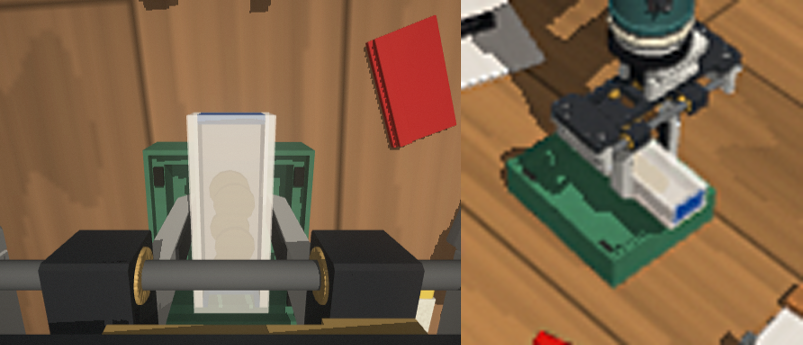

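The box is level over the tray, slot end pointing to the far (−y) wall and rear end just past the near rim (left half, v≈113 vs rim v≈150). Lower the rear half onto the rim.

```bash
python3 -m creep '[[[0,-1,30,0],[0,0,10,0],[0,0,0,0]]]'|grep -E "pos|force"; python3 -m creep '[[[0,0,4,0],[0,0,4,0],[0,0,0,0]]]'|grep -E "pos|force"; python3 tilt.py; python3 -m creep '[[[0,0,4,0],[0,0,4,0],[0,0,0,0]]]'|grep -E "pos|force"; python3 tilt.py
```

```text
tool_pos: [0.5061, 0.0553, 0.0238]
wrist_force: [0.4, -0.1, -2.9]
tool_pos: [0.5078, 0.0544, 0.019]
wrist_force: [-3.6, -2.8, 6.2]
-60 up med 54.0 156 | -45 up med 55.0 803 | -15 up med 56.0 1010 | 0 up med 57.0 1174 | 15 up med 58.0 1266 | 30 up med 59.0 1407 | 
tool_pos: [0.5079, 0.0533, 0.0115]
wrist_force: [-5.3, -4.8, 8.4]
-60 up med 46.0 295 | -45 up med 48.0 292 | -15 up med 56.0 935 | 0 up med 59.0 1074 | 15 up med 63.0 1232 | 30 up med 67.0 1457 |
```

```bash
python3 -m creep '[[[0,0,3,0],[0,0,3,0],[0,0,0,0]]]'|grep -E "pos|force"; python3 tilt.py; python3 -m creep '[[[0,0,3,0],[0,0,0,0],[0,0,0,0]]]'|grep -E "pos|force"; python3 tilt.py
```

```text
tool_pos: [0.5079, 0.0532, 0.0056]
wrist_force: [-5.2, -5.8, 10.1]
-60 up med 39.0 283 | -15 up med 56.0 842 | 0 up med 62.0 1014 | 15 up med 68.0 1218 | 30 up med 74.0 1510 | 
tool_pos: [0.5079, 0.0533, 0.0026]
wrist_force: [-4.9, -5.0, 10.4]
-60 up med 36.0 242 | -15 up med 57.0 788 | 0 up med 64.0 958 | 15 up med 71.0 1199 | 30 up med 78.0 1513 |
```

Tilt is about 25° at 11 N. The box front is near the tray floor, so I'll lift, shift 8 mm towards the rim for a shorter lever, and press again.

```bash
python3 -m creep '[[[0,0,-20,0],[8,0,0,0],[0,0,12,0],[0,0,3,0],[0,0,3,0],[0,0,0,0]]]'|grep -E "pos|force"; python3 tilt.py; python3 -m creep '[[[0,0,2,0],[0,0,0,0]]]'|grep -E "pos|force"; python3 tilt.py; python3 to.py 500 0 50 86.6
```

```text
tool_pos: [0.5088, 0.0626, 0.0039]
wrist_force: [-3.6, -2.6, 16.4]
-15 up med 57.0 711 | 0 up med 66.0 905 | 15 up med 75.0 1171 | 30 up med 84.0 1557 | 
tool_pos: [0.5087, 0.0623, 0.0022]
wrist_force: [-4.4, -3.2, 18.4]
-15 up med 57.0 673 | 0 up med 67.0 862 | 15 up med 77.0 1156 | 30 up med 87.0 1585 | 
turn 0.1 after-turn [-62.7  -5.  -47.8] now-axes [-62.7  -5.1 -47.8]
pose [508.7  62.3   2.2] [1.7973e+02 8.0000e-02 8.6650e+01] F [-5.6 -3.7 17.5] w 45.8 t 20.88 q [ 0.01  0.11  1.71 -0.    1.31  0.07]
```

```bash
python3 -m creep '[[[0,0,-20,0],[0,0,-20,0],[-35,-2,0,0],[-35,-1,0,0],[0,0,14,0],[0,0,14,0],[0,0,0,0]]]'|grep -E "pos|force"; python3 -m creep '[[[-4,0,0,0],[-4,0,0,0],[0,0,0,0]]]'|grep -E "pos|force"; python3 -m creep '[[[-4,0,0,0],[0,0,0,0]]]'|grep -E "pos|force";python3 tilt.py
```

```text
tool_pos: [0.4971, -0.0054, 0.0075]
wrist_force: [0.2, 0.0, -3.6]
tool_pos: [0.4997, -0.0127, 0.0113]
wrist_force: [-0.6, 4.4, -3.3]
tool_pos: [0.4997, -0.013, 0.0117]
wrist_force: [-0.4, 13.7, -0.1]
-60 up med 31.0 569 | -15 up med 58.0 687 | 0 up med 68.0 879 | 15 up med 78.0 1183 | 30 up med 88.0 1624 |
```

```bash
python3 -m creep '[[[-4,0,-5,0],[-3,0,-5,0],[-2,0,-2,0],[0,0,0,0]]]'|grep -E "pos|force"; python3 tilt.py; python3 -m creep '[[[-3,0,-4,0],[-3,0,-4,0],[0,0,0,0]]]'|grep -E "pos|force"; python3 tilt.py
```

```text
tool_pos: [0.4989, -0.0226, 0.0232]
wrist_force: [1.2, 11.9, -3.0]
-15 up med 56.0 623 | 0 up med 67.0 827 | 15 up med 78.0 1119 | 30 up med 90.0 1601 | 
tool_pos: [0.4986, -0.0297, 0.0318]
wrist_force: [0.3, 8.8, 0.6]
-30 up med 47.0 22 | -15 up med 55.0 603 | 0 up med 67.0 803 | 15 up med 78.0 1095 | 30 up med 90.0 1558 |
```

```bash
python3 -m creep '[[[22,0,0,0],[0,0,9,0],[0,0,9,0],[-8,0,0,0],[0,0,0,0]]]'|grep -E "pos|force"; python3 -m creep '[[[-5,0,0,0],[-5,0,0,0],[0,0,0,0]]]'|grep -E "pos|force"; python3 tilt.py;  python3 -m creep '[[[-4,0,-2,0],[-4,0,-3,0],[0,0,0,0]]]'|grep -E "pos|force"; python3 tilt.py
```

```text
tool_pos: [0.4984, -0.0142, 0.0121]
wrist_force: [1.1, 14.5, -1.2]
tool_pos: [0.4983, -0.0164, 0.0137]
wrist_force: [-1.5, 31.8, 6.5]
-60 up med 32.0 376 | -30 up med 44.0 179 | -15 up med 54.0 609 | 0 up med 67.0 804 | 15 up med 79.0 1128 | 30 up med 92.0 1641 | 
tool_pos: [0.4979, -0.0268, 0.0189]
wrist_force: [-1.5, 26.6, 7.0]
-45 up med 20.0 78 | -30 up med 32.0 367 | -15 up med 47.0 472 | 0 up med 62.0 668 | 15 up med 78.0 969 | 30 up med 93.0 1498 |
```

```bash
python3 -m creep '[[[-4,0,-3,0],[-4,0,-3,0],[0,0,0,0]]]'|grep -E "pos|force"; python3 tilt.py;  python3 -m creep '[[[-4,0,-3,0],[-4,0,-3,0],[0,0,0,0]]]'|grep -E "pos|force"; python3 tilt.py; python3 -m creep '[[[-4,0,-2,0],[-4,0,-2,0],[0,0,0,0]]]'|grep -E "pos|force"; python3 tilt.py
```

```text
tool_pos: [0.498, -0.037, 0.0252]
wrist_force: [-0.8, 20.2, 6.4]
-45 up med 20.0 139 | -30 up med 26.0 307 | -15 up med 43.0 395 | 0 up med 60.0 597 | 15 up med 77.0 867 | 30 up med 94.0 1413 | 
tool_pos: [0.4974, -0.0468, 0.0296]
wrist_force: [2.0, 16.9, 0.2]
-60 up med -30.0 284 | -30 up med 16.0 438 | -15 up med 35.0 260 | 0 up med 55.0 422 | 15 up med 76.0 684 | 30 up med 97.0 1201 | 
tool_pos: [0.4969, -0.0554, 0.033]
wrist_force: [2.2, 15.1, -2.9]
-60 up med -33.0 450 | -45 up med -33.0 100 | -30 up med 11.0 9 | -15 up med 23.0 126 | 0 up med 48.0 192 | 15 up med 75.0 388 | 30 up med 102.0 770 |
```

```bash
python3 -m creep '[[[-4,0,-2,0],[-4,0,-2,0],[0,0,0,0]]]'|grep -E "pos|force"; python3 tilt.py;  python3 -m creep '[[[-5,0,-1,0],[-5,0,-1,0],[0,0,0,0]]]'|grep -E "pos|force"; python3 - <<'E'
from h import *
s=snapshot("wrist");np.savez("w7.npz",**s);S=snapshot("scene")
u,v=map(int,proj(S,np.array([.5,-.02,.08])))
a=crop(s,0,0,512,384,.9);b=crop(S,u-50,v-48,u+45,v+48,3.6)[:345]
cv2.imwrite("pics/w7.png",np.hstack([a[:345],b]))
E
```

```text
tool_pos: [0.4963, -0.0647, 0.0361]
wrist_force: [4.8, 11.4, -6.9]
-60 up med -37.0 425 | -45 up med -37.0 442 | 
tool_pos: [0.4957, -0.0751, 0.0384]
wrist_force: [2.8, 11.1, -6.7]
```

View pics/w7.png

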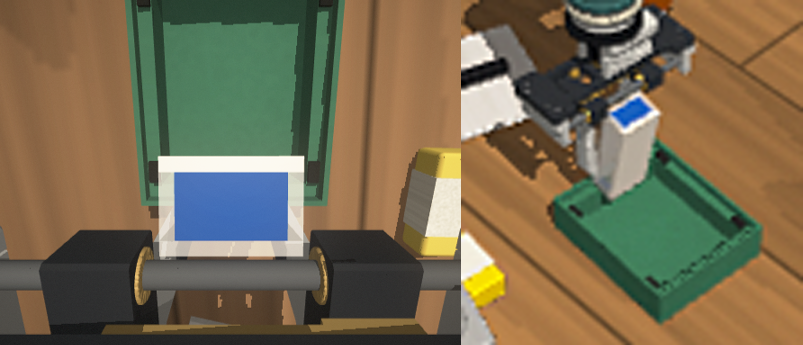

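The box is nearly vertical, with its white underside facing the camera and the plain blue end up at (230,205). I'll back off to the tray's middle and check the angle.

```bash
cat > ang.py <<'E'
from h import *
def end_angle(s=None):
    "tilt of box from the plane of its blue rear end: 90 = slot straight down"
    s=s or snapshot("wrist");W=cloud(s)*1000;hsv=cv2.cvtColor(s["color"],cv2.COLOR_RGB2HSV).astype(int)
    k=(hsv[...,0]>105)&(hsv[...,0]<125)&(hsv[...,1]>120)&(W[...,2]>40)
    q=W[k];m=np.median(q,0);q=q[np.linalg.norm(q-m,axis=1)<25]
    n=np.linalg.svd(q-q.mean(0))[2][2] if len(q)<4000 else np.linalg.svd((q-q.mean(0))[::4])[2][2]
    n*=np.sign(n[2]);print("end centre",q.mean(0).round(1),"normal",n.round(3),"tilt",np.degrees(np.arcsin(n[2])).round(1),"n",len(q))
if __name__=="__main__":end_angle()
E
python3 -m creep '[[[20,0,-10,0],[30,0,-20,0],[26,0,-10,0],[0,0,0,0]]]'|grep -E "pos|force"; python3 ang.py; python3 to.py 502.5 2.5 80 86.6
```

```text
tool_pos: [0.5003, -0.0034, 0.0803]
wrist_force: [-0.5, -0.6, -3.9]
end centre [502.5  37.9 198. ] normal [0.01  0.232 0.973] tilt 76.6 n 9316
turn 0.1 after-turn [ 6.9  2.4 -0.5] now-axes [ 6.9  2.4 -0.5]
pose [499.7  -4.2  79.5] [1.7999e+02 7.0000e-02 8.6670e+01] F [ 0.   0.  -3.6] w 45.8 t 27.6 q [-0.12  0.02  1.65 -0.    1.47 -0.06]
```

The tilt is 76.6°, but the end sits about 40 mm off the TCP: the push slid the box through the pads, which now hold only its edge. Safe fix: stand it on the tray floor inside the opening, pressing to square it up, then regrip it centrally.

```bash
python3 -m creep '[[[0,2,25,0],[0,0,25,0],[0,0,15,0],[0,0,0,0]]]'|grep -E "pos|force"; python3 ang.py; python3 -m creep '[[[0,0,4,0],[0,0,3,0],[0,0,0,0]]]'|grep -E "pos|force"; python3 ang.py;  python3 -m creep '[[[0,0,3,0],[0,0,0,0]]]'|grep -E "pos|force"; python3 ang.py
```

```text
tool_pos: [0.5001, -0.0044, 0.0127]
wrist_force: [-0.1, 0.2, -3.9]
end centre [503.1  36.8 130.4] normal [0.018 0.23  0.973] tilt 76.7 n 9289
tool_pos: [0.5018, -0.0037, 0.0077]
wrist_force: [-0.1, -0.3, -3.8]
end centre [504.2  37.5 125.4] normal [0.011 0.225 0.974] tilt 77.0 n 9307
tool_pos: [0.5023, -0.0041, 0.0066]
wrist_force: [-3.3, -0.8, 5.2]
end centre [504.5  35.9 124.9] normal [0.012 0.221 0.975] tilt 77.2 n 9357
```

```bash
python3 -m creep '[[[0,0,3,0],[0,0,0,0]]]'|grep -E "pos|force"; python3 ang.py; python3 -m creep '[[[0,0,3,0],[0,0,0,0]]]'|grep -E "pos|force"; python3 ang.py;  python3 -m creep '[[[0,0,3,0],[0,0,0,0]]]'|grep -E "pos|force"; python3 ang.py
```

```text
tool_pos: [0.5026, -0.0051, 0.0056]
wrist_force: [-6.8, -2.6, 14.0]
end centre [504.8  32.5 125. ] normal [0.011 0.188 0.982] tilt 79.1 n 9480
tool_pos: [0.5036, -0.0058, 0.0036]
wrist_force: [-7.0, -5.1, 16.8]
end centre [505.2  27.9 125.1] normal [0.009 0.143 0.99 ] tilt 81.8 n 8984
tool_pos: [0.5041, -0.0063, 0.0015]
wrist_force: [-8.1, -5.5, 19.2]
end centre [505.1  25.9 124.9] normal [0.002 0.102 0.995] tilt 84.1 n 6961
```

```bash
python3 -m creep '[[[0,0,4,0],[0,0,0,0]]]'|grep -E "pos|force"; python3 ang.py; python3 -m creep '[[[0,0,0,0],[0,0,0,0],[0,0,0,0],[0,0,0,0]]]' 0.65|grep -E "pos|force|width"; python3 ang.py; python3 to.py 504 22 10 86.6
```

```text
tool_pos: [0.5047, -0.0069, -0.0013]
wrist_force: [-9.2, -7.4, 24.3]
end centre [505.   23.6 124.7] normal [-0.003  0.057  0.998] tilt 86.7 n 5164
tool_pos: [0.5047, -0.0026, -0.0049]
wrist_force: [-1.5, 2.4, 10.5]
width: 0.061
end centre [505.4   7.8 124.6] normal [-0.002 -0.028  1.   ] tilt 88.4 n 4823
turn 0.0 after-turn [ 24.6  -2.2 -14.9] now-axes [ 24.6  -2.1 -14.9]
pose [504.7  -2.7  -4.9] [ 1.7962e+02 -1.3000e-01  8.6640e+01] F [-1.3  1.8 10.9] w 60.9 t 30.62 q [-0.12  0.1   1.74  0.    1.29 -0.06]
```

```bash
python3 -m creep '[[[0,0,-15,0],[0,0,-15,0],[0,0,0,0]]]'|grep -E "pos|force|width"; python3 ang.py; python3 - <<'E'
from h import *
s=snapshot("wrist");S=snapshot("scene")
u,v=map(int,proj(S,np.array([.5,-.0,.08])))
a=crop(s,0,0,512,384,.9);b=crop(S,u-50,v-48,u+45,v+48,3.6)[:345]
cv2.imwrite("pics/w8.png",np.hstack([a[:345],b]))
E
```

```text
tool_pos: [0.5033, -0.0039, 0.0235]
wrist_force: [0.4, -0.3, 0.3]
width: 0.0613
end centre [505.7  13.4 124.5] normal [-0.003 -0.011  1.   ] tilt 89.4 n 4143
```

View pics/w8.png

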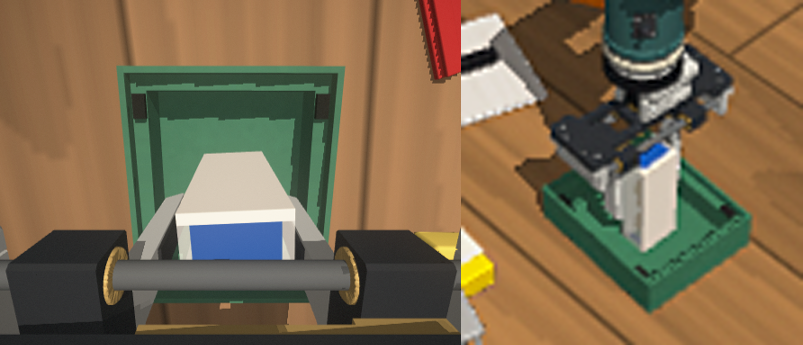

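The box stands upright in the tray. I'll locate its end and centre the fingers on it.

```bash
python3 - <<'E'
from h import *
s=snapshot("wrist");W=cloud(s)*1000
k=(abs(W[...,2]-125)<3)&(W[...,0]>470)&(W[...,0]<540);v,u=np.nonzero(k);q=W[k]
k2=abs(q[:,0]-505)<10;print("end face y range",np.percentile(q[k2,1],[0.5,50,99.5]).round(1),"x range",np.percentile(q[:,0],[.5,99.5]).round(1))
E
python3 to.py 505 5 45 86.6
```

```text
end face y range [ 6.4 17.4 26.9] x range [482.6 535.5]
turn 0.0 after-turn [  8.9   3.3 -24.1] now-axes [  8.9   3.3 -24.1]
pose [501.2  -3.7  20.9] [-1.7993e+02 -1.0000e-02  8.6630e+01] F [-0.3  0.7 -0.2] w 60.7 t 31.2 q [-0.12  0.07  1.72  0.    1.35 -0.06]
```

```bash
python3 -m creep '[[[7,3,0,0],[6.5,0,0,0],[0,0,0,0]]]' >/dev/null; python3 -m creep '[[[0,0,0,0],[0,0,0,0],[0,0,0,0],[0,0,0,0]]]' 0.4|grep -E "pos|force|width"; python3 -m creep '[[[0,0,-25,0],[0,0,-25,0],[0,0,-20,0],[0,0,0,0]]]'|grep -E "pos|force|width"; python3 to.py 503 2.5 80 86.6; python3 ang.py
```

```text
tool_pos: [0.5054, 0.0096, 0.0216]
wrist_force: [-0.5, 0.5, -0.0]
width: 0.0459
tool_pos: [0.5064, 0.0094, 0.0926]
wrist_force: [0.1, 0.4, -3.9]
width: 0.0466
turn 0.0 after-turn [-7.1 -3.  12.6] now-axes [-7.1 -3.  12.6]
pose [506.4   9.4  92.6] [1.7985e+02 1.0000e-02 8.6630e+01] F [ 0.1  0.4 -3.9] w 46.6 t 32.58 q [-0.09  0.02  1.62 -0.    1.5  -0.03]
end centre [506.3   5.9 195.5] normal [-0.004 -0.005  1.   ] tilt 89.7 n 1505
```

Gripped centrally and held slot-down (tilt 89.7°). Lower to about 60 mm above the floor and shake.

```bash
python3 -m creep '[[[-6,-3,17,0],[0,0,-25,0],[0,0,25,0],[0,0,-25,0],[0,0,25,0],[20,0,0,0],[-20,0,0,0],[0,0,0,0]]]' >/dev/null; python3 -m creep '[[[-20,0,0,0],[20,0,0,0],[-20,0,-15,0],[20,0,15,0],[0,15,0,0],[0,-15,0,0],[0,0,0,0],[0,0,0,0]]]'|grep -E "pos|force|width"; python3 ang.py; cat > tok.py <<'E'
from h import *
import sys
# tokens in the tray: yellowish pixels inside the opening near floor, from scene + top + wrist
def tok(show=None):
    ims=[]
    for n in("scene","top","wrist"):
        s=snapshot(n);W=cloud(s)*1000;hsv=cv2.cvtColor(s["color"],cv2.COLOR_RGB2HSV).astype(int)
        k=(hsv[...,0]>12)&(hsv[...,0]<35)&(hsv[...,1]>60)&(abs(W[...,0]-502)<62)&(abs(W[...,1]-2)<78)&(W[...,2]<42)&(W[...,2]>2)
        print(n,"brass px",k.sum())
        if show:
            u,v=map(int,proj(s,np.array([.502,.0025,.03])))
            if n!="wrist":ims.append(crop(s,u-42,v-38,u+42,v+38,4)[:300])
            else: ims.append(crop(s,90,0,420,300,1))
    if show:cv2.imwrite(show,cv2.resize(np.hstack(ims),None,fx=.78,fy=.78,interpolation=cv2.INTER_AREA))
tok(sys.argv[1] if len(sys.argv)>1 else None)
E
python3 tok.py
```

```text
tool_pos: [0.5024, 0.0036, 0.0748]
wrist_force: [0.8, 0.2, -3.3]
width: 0.0465
end centre [502.3  -0.  177.7] normal [ 0.002 -0.008  1.   ] tilt 89.5 n 1500
scene brass px 63
top brass px 4
wrist brass px 935
```

```bash
python3 -m creep '[[[0,0,-35,0],[0,0,35,0],[0,0,-35,0],[0,0,35,0],[25,0,0,0],[-25,0,0,0],[25,0,0,0],[-25,0,0,0]]]' >/dev/null; python3 -m creep '[[[-20,0,0,0],[20,0,0,0],[-20,0,-15,0],[20,0,15,0],[0,20,-20,0],[0,-20,20,0],[0,0,0,0],[0,0,0,0]]]'|grep -E "pos|force|width"; python3 ang.py; python3 tok.py pics/t1.png
```

```text
tool_pos: [0.5028, 0.0037, 0.075]
wrist_force: [0.8, -0.4, -2.2]
width: 0.0467
end centre [5.029e+02 2.000e-01 1.780e+02] normal [-0.    -0.006  1.   ] tilt 89.6 n 1511
scene brass px 156
top brass px 5
wrist brass px 2402
```

View pics/t1.png

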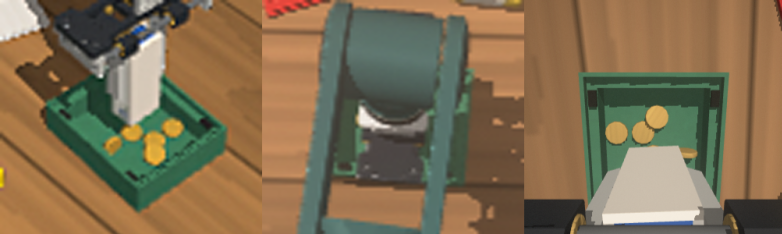

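Brass tokens lie in the tray (four seen by the wrist camera at (617,132), (640,132), (657,117) and (686,153)). I'll shake more, then check weight and pixel counts.

```bash
python3 -m creep '[[[0,0,-35,0],[0,0,35,0],[0,0,-35,0],[0,0,35,0],[25,0,0,0],[-25,0,0,0],[25,0,0,0],[-25,0,0,0]]]' >/dev/null; python3 -m creep '[[[-20,0,0,0],[20,0,0,0],[-20,0,-15,0],[20,0,15,0],[0,20,-20,0],[0,-20,20,0],[0,0,0,0],[0,0,0,0]]]'|grep -E "pos|force|width"; python3 - <<'E'
from h import *
f=[]
for i in range(12):
    snapshot("wrist");f.append(get_obs()["wrist_force"][2])
print("Fz mean",np.mean(f).round(2),np.std(f).round(2))
E
python3 -m creep '[[[0,0,-40,0],[0,0,-40,0],[0,0,-20,0],[0,0,0,0]]]'|grep -E "pos|force|width"; python3 tok.py pics/t2.png
```

```text
tool_pos: [0.503, 0.0037, 0.0751]
wrist_force: [-0.1, 0.6, -2.9]
width: 0.0465
Fz mean -2.91 0.38
tool_pos: [0.5035, 0.0036, 0.1768]
wrist_force: [-0.8, 0.8, -4.4]
width: 0.0466
scene brass px 157
top brass px 3
wrist brass px 1776
```

View pics/t2.png

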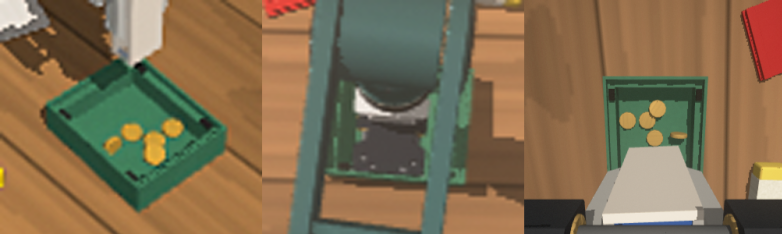

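Five tokens are visible in the tray ((627,120), (647,120), (657,107), (655,138), and one leaning at (678,137)). That is the maximum, so the box is empty. Next I'll level the box: move its slot end against the inside of the near (+y) rim and roll it over that edge.

```bash
python3 -m creep '[[[25,0,40,0],[24,0,40,0],[0,0,30,0],[0,0,12,0],[0,0,0,0]]]'|grep -E "pos|force"; python3 -m creep '[[[6,0,0,0],[6,0,0,0],[5,0,0,0],[0,0,0,0]]]'|grep -E "pos|force"; python3 ang.py; python3 -m creep '[[[4,0,0,0],[4,0,-1,0],[0,0,0,0]]]'|grep -E "pos|force"; python3 ang.py
```

```text
tool_pos: [0.504, 0.0525, 0.0513]
wrist_force: [-0.1, 0.1, -2.9]
tool_pos: [0.5068, 0.0671, 0.0543]
wrist_force: [-1.0, -6.4, 0.9]
end centre [506.5  65.2 157.3] normal [-0.001  0.011  1.   ] tilt 89.4 n 1557
tool_pos: [0.5069, 0.0735, 0.0549]
wrist_force: [-1.9, -9.2, -0.4]
end centre [506.7  72.7 158. ] normal [0.    0.068 0.998] tilt 86.1 n 1825
```

```bash
python3 -m creep '[[[5,0,0,0],[5,0,-1,0],[4,0,0,0],[0,0,0,0]]]'|grep -E "pos|force"; python3 ang.py; python3 -m creep '[[[5,0,0,0],[5,0,0,0],[4,0,1,0],[0,0,0,0]]]'|grep -E "pos|force"; python3 ang.py;python3 tilt.py
```

```text
tool_pos: [0.5077, 0.0877, 0.0552]
wrist_force: [0.1, -8.8, -2.0]
end centre [507.5  86.8 158.5] normal [0.006 0.19  0.982] tilt 79.0 n 2128
tool_pos: [0.5085, 0.1026, 0.0541]
wrist_force: [1.3, -7.2, -3.3]
end centre [508.4 103.2 156.7] normal [0.016 0.322 0.947] tilt 71.2 n 2460
-15 up med -8.0 2482 | 0 up med 55.0 1531 | 15 up med 97.0 3070 | 30 up med -55.0 482 |
```

It rotates to 71°, but the box is again creeping out of the pads (only about 4–5 mm overlap left). I'll stop this and carry it gently to the empty table on the robot's side of the tray. There I can set its edge down and roll it onto its bottom around that edge.

```bash
python3 -m creep '[[[0,0,-15,0],[0,0,-20,0],[0,0,-20,0],[0,0,-10,0],[0,0,0,0]]]'|grep -E "pos|force|width"; python3 ang.py; python3 to.py 345 40 60 86.6
```

```text
tool_pos: [0.509, 0.1061, 0.1201]
wrist_force: [0.2, -0.4, -4.1]
width: 0.0454
end centre [508.7 106.  222.6] normal [0.013 0.312 0.95 ] tilt 71.8 n 2471
turn 0.0 after-turn [ -75.5 -159.1   58.9] now-axes [ -75.4 -159.1   58.9]
pose [508.3 105.9 118.9] [ 1.7996e+02 -3.0000e-02  8.6650e+01] F [ 0.6  0.4 -3.5] w 45.9 t 43.7 q [0.1  0.04 1.55 0.   1.55 0.15]
```

```bash
python3 -m creep '[[[-10,-20,0,0],[-20,-40,0,0],[-20,-40,0,0],[-16,-40,0,0],[-10,-19,0,0],[0,0,0,0],[0,0,0,0]]]'|grep -E "pos|force|width"; python3 -m creep '[[[0,0,25,0],[0,0,30,0],[0,0,25,0],[0,0,15,0],[0,0,0,0]]]'|grep -E "pos|force|width"; python3 ang.py
```

```text
tool_pos: [0.3454, 0.0393, 0.1183]
wrist_force: [-0.3, -0.3, -2.8]
width: 0.0456
tool_pos: [0.3444, 0.0393, 0.0225]
wrist_force: [1.2, 0.3, -3.5]
width: 0.0458
end centre [344.7  39.1 125.2] normal [0.022 0.313 0.949] tilt 71.7 n 2442
```

```bash
python3 -m creep '[[[0,0,5,0],[0,0,3,0],[0,0,0,0]]]'|grep -E "pos|force|width"; python3 ang.py; python3 -m creep '[[[5,0,3,0],[5,0,3,0],[0,0,0,0]]]'|grep -E "pos|force|width"; python3 ang.py;  python3 tilt.py
```

```text
tool_pos: [0.3456, 0.0391, 0.0161]
wrist_force: [0.8, 0.2, -2.3]
width: 0.046
end centre [345.4  38.9 118.8] normal [0.015 0.311 0.95 ] tilt 71.9 n 2440
tool_pos: [0.3466, 0.0492, 0.0121]
wrist_force: [-4.0, 0.7, 11.3]
width: 0.0457
end centre [346.5  51.6 115.4] normal [0.023 0.408 0.913] tilt 65.9 n 2631
-30 up med -13.0 404 | -15 up med 14.0 1224 | 0 up med 105.0 1622 | 15 up med 98.0 2975 | 30 up med -13.0 659 |
```

```bash
python3 -m creep '[[[4,0,4,0],[4,0,4,0],[0,0,0,0]]]'|grep -E "pos|force"; python3 ang.py; python3 -m creep '[[[4,0,4,0],[4,0,4,0],[0,0,0,0]]]'|grep -E "pos|force"; python3 ang.py; python3 -m creep '[[[4,0,5,0],[4,0,5,0],[0,0,0,0]]]'|grep -E "pos|force"; python3 ang.py
```

```text
tool_pos: [0.3477, 0.0597, 0.0055]
wrist_force: [-6.0, 8.0, 17.9]
end centre [348.   67.1 109.1] normal [0.034 0.514 0.857] tilt 59.0 n 2879
tool_pos: [0.3488, 0.0687, -0.0024]
wrist_force: [-4.4, 9.9, 16.1]
end centre [349.4  82.9  99.8] normal [0.043 0.622 0.782] tilt 51.5 n 2976
tool_pos: [0.35, 0.076, -0.0131]
wrist_force: [0.1, 7.6, 10.4]
end centre [350.6  93.9  89.8] normal [0.045 0.745 0.666] tilt 41.7 n 4277
```

```bash
python3 -m creep '[[[3,0,3,0],[3,0,2,0],[0,0,0,0]]]'|grep -E "pos|force"; python3 ang.py; python3 tilt.py; python3 -m creep '[[[4,0,2,0],[0,0,0,0]]]'|grep -E "pos|force"; python3 ang.py; python3 tilt.py
```

```text
tool_pos: [0.3501, 0.0807, -0.0189]
wrist_force: [-0.5, 4.2, 6.2]
end centre [350.8  99.9  83.8] normal [0.047 0.797 0.602] tilt 37.0 n 4864
-45 up med 76.0 341 | -30 up med 87.0 471 | -15 up med 99.0 678 | 0 up med 106.0 913 | 15 up med 105.0 3537 | 30 up med 91.0 1968 | 
tool_pos: [0.3497, 0.0836, -0.022]
wrist_force: [2.2, 1.9, 5.2]
end centre [350.4 103.3  80.6] normal [0.042 0.82  0.571] tilt 34.8 n 5057
-45 up med 80.0 183 | -30 up med 88.0 555 | -15 up med 99.0 774 | 0 up med 107.0 898 | 15 up med 105.0 3388 | 30 up med 91.0 2193 |
```

Tilt is down to 35° with the tips near the table. A slight release should let it settle flat, its front edge already resting on the table.

```bash
python3 -m creep '[[[0,0,0,0]]]' 0.487|grep -E "force|width"; python3 ang.py; python3 -m creep '[[[0,0,0,0]]]' 0.489|grep -E "force|width"; python3 tilt.py; python3 -m creep '[[[0,0,0,0]]]' 0.491|grep -E "force|width"; python3 tilt.py; python3 -m creep '[[[0,0,0,0],[0,0,0,0],[0,0,0,0]]]' 0.65 |grep -E "pos|force|width"; python3 tilt.py
```

```text
wrist_force: [1.1, 2.4, 2.0]
width: 0.0461
end centre [350.3 103.3  80.5] normal [0.043 0.824 0.565] tilt 34.4 n 5058
wrist_force: [2.9, 1.7, 4.2]
width: 0.0458
-45 up med 81.0 133 | -30 up med 89.0 578 | -15 up med 99.0 784 | 0 up med 107.0 886 | 15 up med 105.0 3324 | 30 up med 91.0 2216 | 
wrist_force: [3.3, 2.2, 5.1]
width: 0.0462
-60 up med 56.0 806 | -45 up med 57.0 892 | -15 up med 61.0 681 | 0 up med 63.0 1208 | 15 up med 65.0 1342 | 30 up med 67.0 1514 | 
tool_pos: [0.3492, 0.0826, -0.0226]
wrist_force: [4.1, -0.5, 5.9]
width: 0.0611
-60 up med 54.0 889 | -45 up med 54.0 794 | -15 up med 54.0 1074 | 0 up med 54.0 1157 | 15 up med 54.0 1245 | 30 up med 54.0 1340 |
```

The box lies flat on the table (top at 32 mm). Measure it and regrip at the middle.

```bash
python3 -m creep '[[[0,0,-40,0],[0,0,-50,0],[-45,0,0,0],[-45,0,0,0],[0,0,0,0]]]' 0.75|grep -E "pos"; python3 - <<'E'
from h import *
o=get_obs();s=snapshot("wrist");np.savez("w9.npz",**s);W=cloud(s)*1000
k=(abs(W[...,2]-32)<5)&(abs(W[...,0]-350)<70)&(W[...,1]>-60)&(W[...,1]<200);k=cv2.morphologyEx(k.astype(np.uint8),cv2.MORPH_OPEN,np.ones((5,5)))
print("box",rect(s,k,.032))
S=snapshot("top");Wt=cloud(S)*1000
k=(abs(Wt[...,2]-32)<6)&(abs(Wt[...,0]-350)<70)&(Wt[...,1]>-60)&(Wt[...,1]<200);print("top cloud",cv2.minAreaRect(Wt[k][:,:2].astype(np.float32)))
S=snapshot("scene");u,v=map(int,proj(S,np.array([.35,.06,.03])))
cv2.imwrite("pics/w9.png",np.hstack([crop(s,0,0,512,384,.9)[:345],crop(S,u-45,v-48,u+45,v+48,3.6)[:345]]))
E
python3 to.py 350 60 60 86.6
```

```text
tool_pos: [0.3402, -0.0088, 0.0651]
box (array([348.2,  73.5]), array([119.6,  45.9]), 86.84, array([260.16666667,  89.1184739 ]))
top cloud ((350.2871398925781, 105.13912200927734), (43.95159149169922, 51.398414611816406), 1.2904971837997437)
turn 0.0 after-turn [66.6  5.   5.5] now-axes [66.6  5.   5.5]
pose [341.   -6.2  65.5] [-1.7982e+02 -5.0000e-02  8.6630e+01] F [0.5 0.  0.1] w 70.9 t 49.98 q [-0.19 -0.35  1.99  0.    1.5  -0.13]
```

View pics/w9.png

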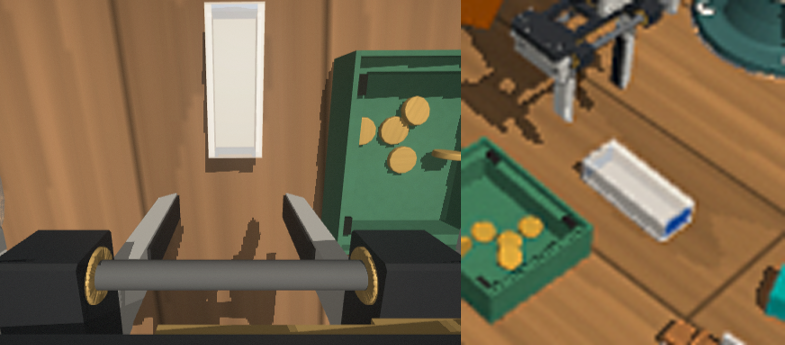

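The box is empty and right side up, with its plain end towards +y and so its slot towards −y. Five tokens are in the tray. Regrip.

```bash
python3 to.py 348.2 73.5 10 86.8; python3 -m creep '[[[26,0,0,0],[27,1,0,0],[27,1,0,0],[0,0,0,0]]]' 0.7 >/dev/null; python3 to.py 348.2 73.5 -20 86.8
```

```text
turn -0.2 after-turn [80.   2.7 55.5] now-axes [80.   2.5 55.5]
pose [341.   -6.2  65.5] [-1.7982e+02 -5.0000e-02  8.6630e+01] F [0.5 0.  0.1] w 70.9 t 49.98 q [-0.19 -0.35  1.99  0.    1.5  -0.13]
turn 0.2 after-turn [-1.4  0.2 86. ] now-axes [-1.4  0.2 86. ]
pose [348.1  74.9  66. ] [-179.89   -0.     86.97] F [ 0.2 -0.1 -0.2] w 65.8 t 50.48 q [ 0.05 -0.31  1.96  0.    1.49  0.1 ]
```

```bash
python3 -m creep '[[[-1,0,30,0],[0,0,30,0],[0,0,20,0],[0,0,6,0],[0,0,0,0]]]'|grep -E "pos|force"; python3 -m creep '[[[0,0,0,0],[0,0,0,0],[0,0,0,0],[0,0,0,0]]]' 0.4|grep -E "pos|force|width"; python3 -m creep '[[[0,0,-20,0],[0,0,-50,0],[0,0,-50,0],[0,0,0,-9],[0,0,0,-10],[0,0,0,-10],[0,0,0,-10],[0,0,0,-10]]]'>/dev/null; python3 -m creep '[[[0,0,0,-10],[0,0,0,-10],[0,0,0,-10],[0,0,0,-10],[0,0,0,-9],[0,0,0,0]]]'|grep -E "pos|force|width"; python3 to.py 503 283.3 60 184.9; python3 tilt.py
```

```text
tool_pos: [0.3487, 0.0718, -0.0195]
wrist_force: [0.5, 0.5, -0.6]
tool_pos: [0.3491, 0.0719, -0.0187]
wrist_force: [-3.2, -0.2, 5.5]
width: 0.0455
tool_pos: [0.3484, 0.0719, 0.0996]
wrist_force: [-0.1, 0.8, -2.5]
width: 0.0456
turn -0.4 after-turn [-172.1  197.5   39.6] now-axes [-170.8  198.6   39.6]
pose [348.4  71.9  99.6] [ 1.8000e+02 -7.0000e-02 -1.7548e+02] F [-0.1  0.8 -2.5] w 45.6 t 53.35 q [ 0.04 -0.33  1.91  0.    1.57 -1.61]
-60 up med 50.0 395 | -45 up med 50.0 397 | -15 up med 50.0 1046 | 0 up med 50.0 1128 | 15 up med 50.0 1193 | 30 up med 50.0 1276 |
```

```bash
python3 -m creep '[[[-34.5,39.5,0,-0.4],[-34.5,39.5,0,0],[-34.5,39.5,0,0],[-34.5,39.5,0,0],[-34.5,39.5,0,0],[0,0,30,0],[0,0,0,0],[0,0,0,0]]]'|grep -E "pos|force"; python3 to.py 504.6 283.4 34 184.9; python3 - <<'E'
from h import *
s=snapshot("wrist");W=cloud(s)*1000;zt=get_obs()["tool_pos"][2]*1000+50
X,Y,Z=[W[...,i] for i in range(3)]
k=(abs(Z-zt)<5)&(X>380)&(X<600)&(Y>230)&(Y<340);k=cv2.morphologyEx(k.astype(np.uint8),cv2.MORPH_OPEN,np.ones((5,5)));print("box top",rect(s,k,zt/1000),"n",k.sum())
hsv=cv2.cvtColor(s["color"],cv2.COLOR_RGB2HSV).astype(int)
k=(Z>3)&(Z<10)&(hsv[...,1]<70)&(abs(X-503)<90)&(abs(Y-283)<80);print("plate",cv2.minAreaRect(W[k][:,:2].astype(np.float32)))
E
```

```text
tool_pos: [0.5036, 0.2832, 0.0708]
wrist_force: [-0.4, -0.1, -3.3]
turn 0.1 after-turn [-1.   0.1 36.8] now-axes [-1.   0.1 36.8]
pose [503.6 283.2  70.8] [-1.8000e+02 -1.0000e-02 -1.7504e+02] F [-0.4 -0.1 -3.3] w 45.9 t 54.4 q [ 0.41  0.2   1.47  0.    1.47 -1.24]
box top (array([484.9, 280.4]), array([84. , 64.1]), 5.05, array([255.83390411, 211.44349315])) n 16024
plate ((484.3662109375, 282.2398681640625), (102.98970031738281, 124.26849365234375), 4.841070652008057)
```

```bash
python3 -m creep '[[[0,0,25,0],[0,0,22,0],[0,0,10,0],[0,0,0,0]]]'|grep -E "pos|force"; python3 -m creep '[[[0,0,5,0],[0,0,3,0],[0,0,2,0],[0,0,0,0]]]'|grep -E "pos|force"; python3 tilt.py
```

```text
tool_pos: [0.5037, 0.2833, 0.0139]
wrist_force: [1.1, -0.5, -2.6]
tool_pos: [0.5036, 0.2835, 0.0035]
wrist_force: [0.3, 0.6, -3.1]
-60 up med 50.0 392 | -45 up med 50.0 403 | -15 up med 50.0 1045 | 0 up med 50.0 1123 | 15 up med 50.0 1189 | 30 up med 50.0 1270 |
```

```bash
python3 -m creep '[[[0,0,1.5,0],[0,0,0,0]]]'|grep -E "pos|force"; python3 -m creep '[[[0,0,0,0],[0,0,0,0],[0,0,0,0],[0,0,0,0]]]' 0.7|grep -E "pos|force|width"; python3 -m creep '[[[0,0,-30,0],[0,0,-50,0],[0,0,-50,0],[0,0,0,0]]]'|grep -E "pos"; python3 - <<'E'
from h import *
s=snapshot("wrist");np.savez("w10.npz",**s);W=cloud(s)*1000
X,Y,Z=[W[...,i] for i in range(3)]
k=(abs(Z-51)<4)&(X>400)&(X<580)&(Y>240)&(Y<330);print("box",rect(s,k,.052),"z",np.median(Z[k]))
hsv=cv2.cvtColor(s["color"],cv2.COLOR_RGB2HSV).astype(int)
k=((hsv[...,0]<6)|(hsv[...,0]>174))&(hsv[...,1]>150)&(Z>60)&(Y>250);print("tab",W[k].mean(0).round(1),k.sum())
E
python3 to.py 651 330 177 181
```

```text
tool_pos: [0.5036, 0.2835, 0.002]
wrist_force: [0.3, 0.2, -2.2]
tool_pos: [0.5039, 0.2836, 0.0024]
wrist_force: [1.0, -0.1, -1.0]
width: 0.0656
tool_pos: [0.5068, 0.2849, 0.1383]
box (array([503. , 284.4]), array([119.2,  45.9]), 5.16, array([255.04719764, 177.10324484])) z 51.61771502061255
tab [647.7 330.4  81. ] 551
turn 4.0 after-turn [-146.6   43.3  -42.1] now-axes [-149.3   32.8  -42.1]
pose [505.2 284.2 134.9] [ 179.89    0.31 -174.97] F [-0.1 -0.1 -0.6] w 65.6 t 56.8 q [ 0.41  0.16  1.38  0.    1.59 -1.24]
```

```bash
python3 -m creep '[[[0,0,0,9.7],[0,0,0,0]]]' 0.6 >/dev/null; python3 to.py 650.5 330 100 175.3
```

```text
turn 0.1 after-turn [-143.5   58.9   29.9] now-axes [-143.7   58.5   29.9]
pose [502.6 283.1 129.9] [-179.9    -0.19  175.44] F [ 0.7  0.2 -0.9] w 57.0 t 57.05 q [ 0.41  0.17  1.39  0.    1.59 -1.08]
```

```bash
python3 -m creep '[[[-48,20,0,0],[-48,20,0,0],[-47,19,0,0],[0,0,30,0],[0,0,30,0],[0,0,27,0],[0,0,0,0],[0,0,0,0]]]'|grep -E "pos|force"; python3 -m creep '[[[0,0,0,0],[0,0,0,0],[0,0,0,0],[0,0,0,0],[0,0,0,0]]]' 0.15|grep -E "pos|force|width"; python3 to.py 650.5 330 43 175.3
```

```text
tool_pos: [0.6512, 0.3308, 0.0455]
wrist_force: [0.2, 0.3, 0.1]
tool_pos: [0.6513, 0.3307, 0.0456]
wrist_force: [0.1, -0.4, 1.0]
width: 0.0237
turn 0.0 after-turn [ 0.7 -0.8  2.6] now-axes [ 0.7 -0.8  2.6]
pose [651.3 330.7  45.6] [1.7999e+02 4.0000e-02 1.7533e+02] F [ 0.1 -0.4  1. ] w 23.7 t 58.67 q [ 0.39  0.54  1.06 -0.    1.54 -1.1 ]
```

```bash
python3 -m creep '[[[1.6,-18.8,0,10],[1.6,-18.8,0,10],[1.6,-18.8,0,10],[1.6,-18.8,0,10],[1.6,-18.8,0,10],[1.6,-18.8,0,10],[1.6,-18.8,0,10],[0,0,0,0]]]'|grep -E "pos|force|width"; python3 - <<'E'
from h import *
p=get_obs()["tool_pos"]*1000 if not isinstance(get_obs()["tool_pos"],list) else np.array(get_obs()["tool_pos"])*1000
d=p[:2]-[543.4,338.7];print("psi",np.degrees(np.arctan2(d[1],d[0]))+90-4.9,"r",np.hypot(*d))
E
```

```text
tool_pos: [0.5722, 0.234, 0.0456]
wrist_force: [2.0, -2.8, 1.5]
width: 0.0233
psi 10.481595899378666 r 108.58982902260722
```

```bash
python3 -m creep '[[[0.4,-9.4,0,5],[0.4,-9.4,0,5],[0,0,0,0]]]'|grep -E "pos|force"; python3 -m creep '[[[0,-1.5,0,1],[0,0,0,0]]]'|grep -E "pos|force"; python3 -m creep '[[[0,-1.5,0,0],[0,0,0,0]]]'|grep -E "pos|force";python3 to.py 553 231 45 94.9
```

```text
tool_pos: [0.5542, 0.2306, 0.0455]
wrist_force: [1.0, -5.1, 3.3]
tool_pos: [0.5527, 0.2305, 0.0456]
wrist_force: [-0.5, -5.3, 3.7]
tool_pos: [0.5521, 0.2304, 0.0456]
wrist_force: [0.9, -4.9, 2.9]
turn -0.5 after-turn [0.5 0.9 0.6] now-axes [0.5 0.9 0.6]
pose [552.1 230.4  45.6] [1.7987e+02 9.0000e-02 9.4420e+01] F [ 0.9 -4.9  2.9] w 24.1 t 60.55 q [ 0.3   0.26  1.45 -0.    1.43  0.23]
```

```bash
python3 -m creep '[[[0,-2,0,0],[0,0,0,0]]]'|grep -E "pos|force"; python3 -m creep '[[[0,-2,0,0],[0,0,0,0]]]'|grep -E "pos|force"
```

```text
tool_pos: [0.5521, 0.2304, 0.0456]
wrist_force: [7.2, -5.0, -0.1]
tool_pos: [0.5522, 0.2305, 0.0457]
wrist_force: [11.4, -3.7, -3.1]
```

The hasp is at its closed stop (force rises, no motion). Relieve, release, lift, and measure the hasp, cover and tray.

```bash
python3 -m creep '[[[0,3.5,0,0],[0,0,0,0]]]'|grep -E "pos|force"; python3 -m creep '[[[0,0,0,0],[0,0,0,0],[0,0,0,0],[0,0,-50,0],[0,0,-50,0],[0,0,-30,0],[0,0,0,0]]]' 0.6|grep -E "pos|force|width"; python3 - <<'E'
from h import *
s=snapshot("wrist");W=cloud(s)*1000;X,Y,Z=[W[...,i] for i in range(3)];hsv=cv2.cvtColor(s["color"],cv2.COLOR_RGB2HSV).astype(int)
k=(Z>57)&(Z<68)&(hsv[...,1]<60)&(abs(X-550)<60)&(abs(Y-290)<80);print("hasp",rect(s,k,.062))
for n in("top","scene"):
    s=snapshot(n);np.savez(n+"3.npz",**s);W=cloud(s)*1000;X,Y,Z=[W[...,i] for i in range(3)];hsv=cv2.cvtColor(s["color"],cv2.COLOR_RGB2HSV).astype(int);sa,v=hsv[...,1],hsv[...,2]
    print(n,"cover",rect(s,(sa<60)&(v>110)&(Z<60)&(Y<-100)&(Y>-420)&(X<620)&(X>280),.008))
    k=(Z>18)&(Z<34)&(Y<-180)&(Y>-400)&(X>330)&(X<570)&(v<110);print("bar",cv2.minAreaRect(W[k][:,:2].astype(np.float32)),k.sum())
    k=(abs(X-500)<120)&(abs(Y)<120)&(abs(Z-46)<4);print("rim",cv2.minAreaRect(W[k][:,:2].astype(np.float32)))
E
python3 to.py 441 -294 150 -18
```

```text
tool_pos: [0.5521, 0.2304, 0.0456]
wrist_force: [3.1, -5.1, 2.3]
tool_pos: [0.5516, 0.2322, 0.1785]
wrist_force: [-0.6, -0.4, -0.9]
width: 0.0563
hasp (array([546.7, 292.8]), array([ 21.3, 114.6]), 4.9, array([255.60465116, 120.3372093 ]))
top cover (array([ 479.8, -307.7]), array([152.8, 122.1]), 71.96, array([333.85714286, 198.16541353]))
bar ((478.6483154296875, -306.27764892578125), (12.721563339233398, 56.35208511352539), 71.21448516845703) 54
rim ((502.4043273925781, 2.1651840209960938), (167.6349334716797, 138.53787231445312), 86.56742858886719)
scene cover (array([ 483.3, -301.4]), array([156.8, 124.9]), 71.92, array([216.94845361, 155.58762887]))
bar ((482.7665100097656, -301.8286437988281), (17.71415901184082, 55.1076774597168), 75.26536560058594) 46
rim ((504.24847412109375, 5.090583801269531), (171.17120361328125, 140.071533203125), 86.34772491455078)
turn 112.4 after-turn [ 59.6 532.8  22.6] now-axes [-515.4 -147.5   22.6]
pose [548.9 231.1 172.6] [-1.7979e+02  3.0000e-02  9.4350e+01] F [ 0.4 -0.  -1.2] w 56.4 t 62.33 q [0.3  0.19 1.27 0.   1.68 0.23]
```

The hasp measures exactly along the cradle (4.9°), so it is closed. The cover has been knocked to (480,−307), yaw −18°. Go there.

```bash
python3 -m creep '[[[0,0,0,-10],[0,0,0,-10],[0,0,0,-10],[0,0,0,-10],[0,0,0,-10],[0,0,0,-10],[0,0,0,-8],[0,0,0,0]]]' 0.5|grep -E pos; python3 to.py 480 -305 172 162
```

```text
tool_pos: [0.5489, 0.231, 0.1724]
turn 0.2 after-turn [-1.001e+02 -5.310e+02  4.000e-01] now-axes [-9.790e+01 -5.315e+02  4.000e-01]
pose [548.9 231.  172.4] [-179.86   -0.22  162.24] F [-0.5  0.4 -0.1] w 47.2 t 63.33 q [ 0.3   0.19  1.27  0.    1.68 -0.96]
```

```bash
python3 -m creep '[[[-10,-53,0,0],[-10,-53,0,0],[-10,-53,0,0],[-10,-53,0,0],[-10,-53,0,0],[-10,-53,0,0],[-10,-53,0,0],[-10,-53,0,0]]]'|grep -E pos; python3 -m creep '[[[-10,-53,0,0],[-8,-54,0,0],[0,0,40,0],[0,0,40,0],[0,0,0,0],[0,0,0,0]]]'|grep -E pos; python3 - <<'E'
from h import *
s=snapshot("wrist");np.savez("w11.npz",**s);W=cloud(s)*1000;X,Y,Z=[W[...,i] for i in range(3)];hsv=cv2.cvtColor(s["color"],cv2.COLOR_RGB2HSV).astype(int);sa,v=hsv[...,1],hsv[...,2]
k=(Z>20)&(Z<32)&(abs(X-480)<60)&(abs(Y+306)<60)&(v<110);print("bar",rect(s,k,.026),k.sum())
k=(Z>4)&(Z<12)&(sa<60)&(v>100)&(abs(X-480)<120)&(abs(Y+306)<120);print("plate",cv2.minAreaRect(W[k][:,:2].astype(np.float32)))
E
python3 to.py 480 -305 20 162
```

```text
tool_pos: [0.4966, -0.1983, 0.1737]
tool_pos: [0.4827, -0.3046, 0.0959]
bar (array([ 479.8, -304.7]), array([13.8, 57.7]), 72.39, array([254.51333333, 187.        ])) 981
plate ((480.79925537109375, -304.84417724609375), (152.00906372070312, 121.39362335205078), 72.02918243408203)
turn 0.3 after-turn [ 3.1 -1.1 77. ] now-axes [ 3.1 -1.1 77. ]
pose [ 483.3 -304.9   97. ] [-1.7995e+02  1.6000e-01  1.6231e+02] F [ 0.7 -0.4 -0.4] w 47.2 t 65.12 q [-0.66  0.16  1.46  0.    1.52 -1.92]
```

```bash
python3 -m creep '[[[3,-1,40,0.3],[0,0,40,0],[0,0,22,0],[0,0,0,0]]]' 0.45|grep -E "pos|force"; python3 -m creep '[[[0,0,5,0],[0,0,4,0],[0,0,0,0]]]'|grep -E "pos|force"; python3 -m creep '[[[0,0,0,0],[0,0,0,0],[0,0,0,0],[0,0,0,0],[0,0,0,0]]]' 0.05|grep -E "pos|force|width"; python3 -m creep '[[[0,0,-20,0],[0,0,-40,0],[0,0,-50,0],[0,0,0,0]]]'|grep -E "pos|force|width"
```

```text
tool_pos: [0.479, -0.3041, -0.007]
wrist_force: [0.4, -0.1, 1.2]
tool_pos: [0.4802, -0.3052, -0.0146]
wrist_force: [0.1, 0.8, 2.0]
tool_pos: [0.4798, -0.3052, -0.0146]
wrist_force: [0.0, 0.3, 5.0]
width: 0.0136
tool_pos: [0.4812, -0.3063, 0.0984]
wrist_force: [-0.7, 0.1, -2.5]
width: 0.0142
```

```bash
python3 -m creep '[[[0,0,0,-7],[0,0,0,-7.6],[0,0,0,0]]]'|grep -E "pos|rot"; python3 to.py 503 3 98 176.6
```

```text
tool_pos: [0.4778, -0.3036, 0.0914]
ee_rot: [3.139, -0.004, 3.081]
turn -0.1 after-turn [ -7.  307.5  -6.6] now-axes [ -6.7 307.5  -6.6]
pose [ 477.8 -303.6   91.4] [179.85  -0.22 176.54] F [ 0.6  0.6 -2.1] w 13.7 t 67.5 q [-0.67  0.16  1.47 -0.    1.51 -2.18]
```

```bash
python3 -m creep '[[[-2,50,-5,0],[-1,51,-5,0],[-1,51,0,0],[-1,51,0,0],[-1,51,0,0],[-1,53,0,0],[0,0,0,0],[0,0,0,0]]]'|grep -E "pos|rot"; python3 - <<'E'
from h import *
s=snapshot("wrist");np.savez("w12.npz",**s);o=get_obs();r=o["tool_pos"][2]*1000;W=cloud(s)*1000;X,Y,Z=[W[...,i] for i in range(3)];hsv=cv2.cvtColor(s["color"],cv2.COLOR_RGB2HSV).astype(int);sa,v,h=hsv[...,1],hsv[...,2],hsv[...,0]
g=(h>50)&(h<90)&(sa>50)
k=g&(abs(Z-46)<3)&(abs(X-500)<120)&(abs(Y)<120);print("rim",cv2.minAreaRect(W[k][:,:2].astype(np.float32)),k.sum())
k=(abs(Z-(r+22.6))<6)&(sa<60)&(v>90)&(abs(X-500)<120)&(abs(Y)<120);print("cover",cv2.minAreaRect(W[k][:,:2].astype(np.float32)),np.median(Z[k])-r)
# in-plane: left/right rim & cover edges
for nm,m in(("rim",g&(abs(Z-46)<3)),("cover",k)):
    q=W[m&(abs(X-500)<120)&(abs(Y)<120)][:,:2]-[502.5,2.5];a=np.radians(-3.4);R=np.array([[np.cos(a),np.sin(a)],[-np.sin(a),np.cos(a)]]);q=q@R.T
    print(nm,"tray-frame x",np.percentile(q[:,0],[.3,99.7]).round(1),"y",np.percentile(q[:,1],[.3,99.7]).round(1))
E
python3 to.py 502.5 2.5 30 176.6
```

```text
tool_pos: [0.5035, 0.0014, 0.103]
ee_rot: [-3.141, -0.002, 3.082]
rim ((440.8773193359375, 7.504386901855469), (167.85311889648438, 13.611955642700195), 86.44759368896484) 1158
cover ((494.6916809082031, 2.7981491088867188), (152.25155639648438, 101.89918518066406), 86.69259643554688) 22.08175671836335
rim tray-frame x [-68.4 -54.8] y [-82.3  84.7]
cover tray-frame x [-58.7  30.3] y [-75.3  75. ]
turn -0.1 after-turn [ 1.2  1.6 73.2] now-axes [ 1.2  1.6 73.2]
pose [503.6   0.8 103.2] [-1.7997e+02 -8.0000e-02  1.7654e+02] F [ 0.8  0.8 -0.9] w 13.9 t 68.55 q [-0.11  0.01  1.6  -0.    1.52 -1.62]
```

```bash
python3 -m creep '[[[1.7,1.3,20,0],[0,0,25,0],[0,0,20,0],[0,0,0,0]]]'|grep -E "pos|force"; python3 -m creep '[[[0,0,5,0],[0,0,4,0],[0,0,0,0]]]'|grep -E "pos|force"; python3 -m creep '[[[0,0,4,0],[0,0,0,0]]]'|grep -E "pos|force"
```

```text
tool_pos: [0.5006, 0.0017, 0.0369]
wrist_force: [-0.2, 0.4, -1.5]
tool_pos: [0.5026, 0.0029, 0.0303]
wrist_force: [0.0, -0.4, -2.6]
tool_pos: [0.5022, 0.0031, 0.0258]
wrist_force: [0.1, 1.0, -1.8]
```

```bash
for i in 1 2; do python3 -m creep '[[[0,0,2,0],[0,0,0,0]]]'|grep -E "pos|force"; done; python3 -m creep '[[[0,0,2,0],[0,0,0,0],[0,0,0,0]]]'|grep -E "pos|force"
```

```text
tool_pos: [0.5027, 0.003, 0.0249]
wrist_force: [-1.8, 0.6, 3.7]
tool_pos: [0.5027, 0.0031, 0.0231]
wrist_force: [-2.3, 0.2, 5.8]
tool_pos: [0.5028, 0.0031, 0.0214]
wrist_force: [-4.0, 0.3, 6.3]
```

```bash
for i in 1 2 3; do python3 -m creep '[[[0,0,2,0],[0,0,0,0]]]'|grep -E "pos|force"; done
```

```text
tool_pos: [0.5028, 0.003, 0.0213]
wrist_force: [-7.4, 1.2, 13.6]
tool_pos: [0.5028, 0.003, 0.0213]
wrist_force: [-11.4, 0.6, 23.4]
tool_pos: [0.5029, 0.003, 0.0213]
wrist_force: [-15.9, 1.5, 34.0]
```

Hard stop at home height. Relieve, release, rise, and measure the cover's height, level and centring.

```bash
python3 -m creep '[[[0,0,-3,0],[0,0,-3,0],[0,0,0,0]]]'|grep -E "pos|force"; python3 -m creep '[[[0,0,0,0],[0,0,0,0],[0,0,0,0],[0,0,-30,0],[0,0,-40,0],[0,0,-40,0],[0,0,0,0]]]' 0.4|grep -E "pos|force|width"; cat > cov.py <<'E'
from h import *
for n in("wrist","scene"):
    s=snapshot(n);W=cloud(s)*1000;X,Y,Z=[W[...,i] for i in range(3)];hsv=cv2.cvtColor(s["color"],cv2.COLOR_RGB2HSV).astype(int);sa,v=hsv[...,1],hsv[...,2]
    a=np.radians(-3.4);dx,dy=X-502.5,Y-2.5;tx=dx*np.cos(a)+dy*np.sin(a);ty=-dx*np.sin(a)+dy*np.cos(a)
    k=(Z>30)&(Z<52)&(sa<60)&(v>90)&(abs(tx)<58)&(abs(ty)<72)
    A=np.c_[tx[k],ty[k],np.ones(k.sum())];c,*_=np.linalg.lstsq(A,Z[k],rcond=None);res=Z[k]-A@c;ok=abs(res)<2;c,*_=np.linalg.lstsq(A[ok],Z[k][ok],rcond=None)
    print(n,"cover top at centre",c[2].round(2),"slope mm over 120x/120y",(c[:2]*120).round(2),"n",ok.sum())
    print(" rim z",np.median(Z[(abs(Z-46)<6)&(hsv[...,0]>50)&(hsv[...,0]<90)&(sa>50)&(abs(tx)<75)&(abs(ty)<90)&((abs(tx)>66)|(abs(ty)>81))]).round(2),
      "corners",[np.median(Z[k&(abs(tx-sx*45)<12)&(abs(ty-sy*58)<12)]).round(1) for sx in(-1,1) for sy in(-1,1)])
E
python3 cov.py
```

```text
tool_pos: [0.5032, 0.003, 0.0214]
wrist_force: [-2.7, 0.6, 7.8]
tool_pos: [0.5054, 0.0026, 0.1336]
wrist_force: [0.4, 0.3, 0.4]
width: 0.0377
wrist cover top at centre 43.62 slope mm over 120x/120y [0.09 0.04] n 15345
 rim z 45.59 corners [np.float64(43.5), np.float64(43.6), np.float64(43.6), np.float64(43.7)]
scene cover top at centre 44.02 slope mm over 120x/120y [-0.2   0.18] n 558
 rim z 44.53 corners [np.float64(43.6), np.float64(43.7), np.float64(44.1), np.float64(44.3)]
```

The cover top is at 43.6–44.0 mm (home is 44) and level to within 0.2 mm. One last look after raising clear.

```bash
python3 -m creep '[[[0,0,-40,0],[30,0,-20,0],[40,0,0,0],[40,0,0,0],[0,0,0,0],[0,0,0,0]]]'|grep -E "time|pos|force"; python3 cov.py; python3 - <<'E'
from h import *
s=snapshot("scene");cv2.imwrite("pics/final.png",crop(s,130,90,400,320,2.6))
E
```

```text
time: 73.4
tool_pos: [0.3926, 0.0094, 0.1887]
wrist_force: [-0.3, 0.1, -0.4]
wrist cover top at centre 43.68 slope mm over 120x/120y [0.   0.11] n 4403
 rim z 45.23 corners [np.float64(43.7), np.float64(43.7), np.float64(43.8), np.float64(43.7)]
scene cover top at centre 44.06 slope mm over 120x/120y [-0.09  0.36] n 562
 rim z 44.96 corners [np.float64(44.2), np.float64(44.1), np.float64(43.8), np.float64(44.4)]
```

View pics/final.png

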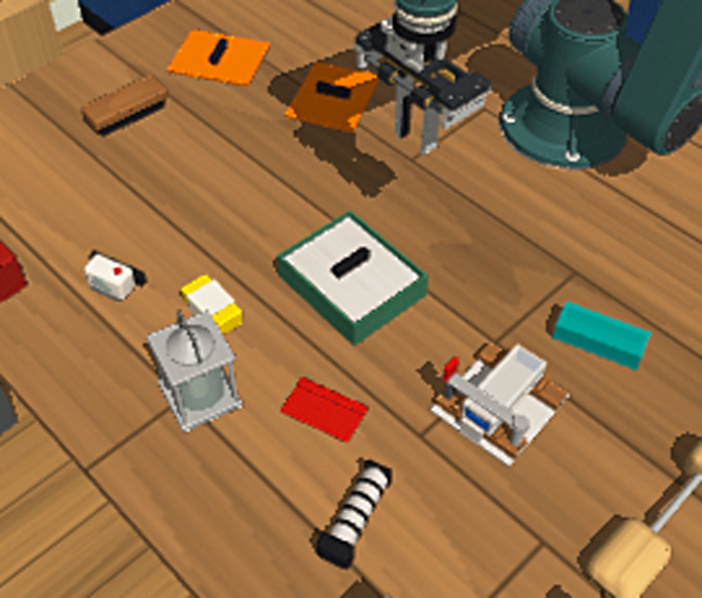

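The final view shows the cover seated in the tray at (350,265). The empty box is in its cradle with the slot end towards the camera at (478,415), under the closed hasp with its tab at (452,370). The lantern and the other things look untouched. Handing in.

```bash
python3 -c "
from bench import ticket
print(ticket.close_job())"
```

```text
the job is handed in; nothing more can be done
None
```

The job is done and handed in at about 73 s on the robot's clock. I swung the hasp off and shook five tokens out of the box into the tray. The box went back in its cradle, slot end towards the same side, with the hasp closed, and the cover is pressed onto the tray.

**Last checks**
- **Tokens:** five were seen in the tray, which is the most there can be, and the box looked empty when laid flat.
- **Box:** its centre measured (503, 284) mm, against a cradle centre of about (503, 283), with its top at 52 mm.
- **Hasp:** I pushed it against its closed stop. Afterwards it lay at 4.9°, the same as the cradle, before I moved on to the cover.
- **Cover:** it met a hard stop under about 34 N. Its top is at 43.7–44.1 mm (44 is fully home), level to within about 0.4 mm. It had been knocked about 4 cm aside earlier and was located again before gripping.

**What went wrong or disagreed**
- **Fingertips:** the real tips are about 26 mm higher than the reported tool position. The first grab at the hasp tab rode on top of it before I corrected for that.
- **Tipping the box:** the moves could not tilt the tool, so I tipped the box by pressing it against the tray rim, tray floor and table. It slid in the grip while tipping and once dropped about 2 cm back into its cradle during a light-grip test.
- **Laying the box flat:** I let it drop the last 35° onto the table before putting it back in the cradle.
- **Pictures:** I viewed 15, one over the budget.

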